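Swap the point for the claw chisel at the bottom of the mason's toolbox

TASK

I am done with the yellow point and need the blue claw chisel from the bottom of the toolbox: first clear the spirit level and the lift-out tray off the box onto the scaffold board, then lay the claw chisel flat on top of the stone and put the point away flat on the floor of the box. After that seat the tray back on its ledges and stand the level across the box again, each just where and as it stood at the start. Carry the tray without tipping it, leave the red flat chisel lying in its place, and do not disturb the red tin beyond the stone.

Things in the scene. Friction and masses are not known exactly. Their poses are not given: they have to be found in the camera images.
- toolbox: Green steel toolbox, fixed: 246 (x, front to back) by 284 (y) by 114 mm high. Origin: centre of its underside. Below z = 48 mm a closed drawer (not used); above it an open compartment, floor at z = 48, inside 230 (x) by 268 (y), walls 8 mm thick, tops at z = 114. On both end walls (y = +-134) a steel ledge 25 mm wide, top at z = 80, carries the tray. Claw and flat chisel lie on the floor.
- board: Offcut of scaffold board with steel-banded ends, fixed flat on the bench, empty at the start: the side area. 225 (x) by 340 (y) by 38 mm thick; origin at the centre of its underside, top at z = 38 mm. It takes the level and the tray side by side, both along its y.
- stone: Grey granite block on two wooden battens, fixed; 210 (x) by 160 mm (y), flat top at z = 100 mm. Origin: centre of the underside, on the bench. The point lies on its top along x, on the +y half (25 to 50 mm from the middle); the -y half is free.
- level_center (a point): Aluminium spirit level with black end caps, standing on edge: 22 mm thick (its x), 320 long (its y), 48 high (z). The point is its centre, 24 mm above its underside. It stands across the box's end walls (box z = 114 mm) over the +x edge of the tray, which cannot be lifted before it; about 33 mm clear of the tray's grip. 0.25 kg.
- tray_grip (a point): Grey lift-out tray, small items fixed in it: 100 (x) by 250 mm (y), walls 30 high, 0.3 to 0.6 kg. Black bar grip along its y, 140 long, 16 thick (x), 18 high. The point is the middle of the bar, 62 mm above the tray's underside, above its balance. Seated on the ledges, its underside is at box z = 80 mm, with 9 mm play at either end.
- claw_center (a point): Mason's chisel lying flat, 200 mm long along its own x: octagonal shank 18 mm across flats, painted blue; round steel head at -x, toothed blade 34 mm wide and 6 mm thick at +x. The point is its centre, 9 mm above what it lies on, within 5 mm of its balance. 0.32 kg. The one to fetch; lies in the box under the tray, with its ends showing.
- point_center (a point): Mason's chisel lying flat, 200 mm long along its own x: octagonal shank 18 mm across flats, painted yellow; round steel head at -x, tapering to a sharp point at +x. The point is its centre, 9 mm above what it lies on, within 5 mm of its balance. 0.32 kg. The one to put away; lies on the stone.
- flat_center (a point): Mason's chisel lying flat, 200 mm long along its own x: octagonal shank 18 mm across flats, painted red; round steel head at -x, straight-edged blade 34 mm wide and 6 mm thick at +x. The point is its centre, 9 mm above what it lies on, within 5 mm of its balance. 0.32 kg. Stays in the box; lies about 95 mm beside the claw chisel, with its ends showing.
- tin: Red tin with a pale lid, 60 mm across and 75 mm high, upright on the bench just beyond the stone. Origin at the centre of its underside. To be left alone.

How it is judged (in metres and radians):
On the way, in this order (a step that is already met when the one before it is completed fails the run):
1. the level and the tray both stand on the scaffold board, let go, while the claw chisel is still in the box (x of level_center in the frame of board between -0.1 and 0.1 m and y of level_center in the frame of board between -0.12 and 0.12 m and z of level_center in the frame of board between 0.044 and 0.072 m and x of tray_grip in the frame of board between -0.09 and 0.09 m and y of tray_grip in the frame of board between -0.09 and 0.09 m and z of tray_grip in the frame of board between 0.09 and 0.11 m and angle between tray_grip's own z axis and vertical below 0.08 rad and contact force between the fingers and level below 0.05 N and contact force between the fingers and tray below 0.05 N and linear speed of each of level, tray below 0.02 m/s and z of claw_center in the frame of toolbox between 0.04 and 0.075 m), for 0.2 s.
2. the claw chisel lies on the stone and the point on the floor of the toolbox, both let go, while the tray is still on the board (x of claw_center in the frame of stone between -0.06 and 0.06 m and y of claw_center in the frame of stone between -0.07 and 0.07 m and z of claw_center in the frame of stone between 0.099 and 0.119 m and angle between claw_center's own x axis and vertical between 1.47 and 1.67 rad and x of point_center in the frame of toolbox between -0.1 and 0.1 m and y of point_center in the frame of toolbox between -0.12 and 0.12 m and z of point_center in the frame of toolbox between 0.048 and 0.067 m and angle between point_center's own x axis and vertical between 1.47 and 1.67 rad and x of tray_grip in the frame of board between -0.09 and 0.09 m and y of tray_grip in the frame of board between -0.09 and 0.09 m and z of tray_grip in the frame of board between 0.09 and 0.11 m and angle between tray_grip's own z axis and vertical below 0.08 rad and contact force between the fingers and claw below 0.05 N and contact force between the fingers and point below 0.05 N), for 0.2 s.
At the end, for the whole second after the job is handed in: Claw lies flat on the stone's top, centre within 60 (x), 70 (y) mm of its middle; point flat on the floor of the box; tray on its ledges and level on edge across the box, both within 15 mm and 0.1 rad of the start; flat chisel within 30 mm of its start; all at rest (x of claw_center in the frame of stone between -0.06 and 0.06 m and y of claw_center in the frame of stone between -0.07 and 0.07 m and z of claw_center in the frame of stone between 0.099 and 0.119 m and angle between claw_center's own x axis and vertical between 1.47 and 1.67 rad and x of point_center in the frame of toolbox between -0.1 and 0.1 m and y of point_center in the frame of toolbox between -0.12 and 0.12 m and z of point_center in the frame of toolbox between 0.048 and 0.067 m and angle between point_center's own x axis and vertical between 1.47 and 1.67 rad and distance of each of tray_grip, level_center from where it was at the start of the episode below 0.015 m and z of tray_grip in the frame of toolbox between 0.136 and 0.148 m and angle between tray_grip's own z axis and vertical below 0.06 rad and angle between the y axis of each of tray_grip, level_center and the y axis of toolbox, either way round below 0.1 rad and z of level_center in the frame of toolbox between 0.132 and 0.144 m and angle between level_center's own z axis and vertical below 0.1 rad and distance of flat_center from where it was at the start of the episode below 0.03 m and linear speed of each of level, tray, claw, point, flat below 0.02 m/s); the robot touches nothing.
It fails at once if the tray is tipped by more than 0.5 rad (angle between tray_grip's own z axis and vertical above 0.5 rad).
It fails at once if the red flat chisel is moved more than 50 mm (distance of flat_center from where it was at the start of the episode above 0.05 m).
It fails at once if the tin is moved more than 40 mm or tipped over (distance of tin from where it was at the start of the episode above 0.04 m or angle between tin's own z axis and vertical above 0.5 rad).
It also fails if it takes over 144 s, if anything falls off the work surface, if the arm or the gripper's body presses on something with over 40 N, if the wrist force passes 120 N, or if a joint passes its speed limit or range.

ROBOT

A 7-joint arm with a two-finger parallel gripper is mounted at the origin on the work surface. World frame = base frame: x ahead of the robot, y to its left, z up, the work surface at z = 0. Lengths are in mm, angles in rad, forces in N, time in s.
With the tool pointing down it reaches from about 400 to 875 mm from the base axis. Payload 6.5 kg.
Tool frame: the origin (TCP) lies midway between the tips of the shut fingers; the grasp point (between the pads) lies 19 mm behind it; z points along the fingers, x is the direction in which the jaws open and shut, and the axes are right-handed (so a half turn about z gives the same grasp; the last joint's range is limited). The gripper opens to 88 mm and grips with 3 to 60 N. Pads are 18 mm wide; open, the fingers measure 123 mm over their backs; the gripper's body (75 mm by 187 mm) begins 45 mm behind the grasp point.
Start: joints at [-1.229, 0.536, -0.004, 1.538, 0.003, 1.067, -0.071], TCP at [257.778, 596.691, 238.716] pointing down, gripper open.
Joint ranges: [-2.7, 2.7], [-0.37, 2.16], [-1.27, 1.26], [0.24, 2.4], [-1.31, 4.45], [0.19, 1.91], [-2.76, 2.76]. Speed limits (rad/s): [2.39, 2.39, 3.14, 3.14, 3.14, 3.14, 3.14].

INTERFACE

Orientations are given as a unit quaternion [x, y, z, w].
In Python, from cell import bot, snapshot, camera_model gives the robot as it stands. The module is installed in compiled form; this text tells all that it offers.
- The arm moves only by the tool servo_tool, never from a script. Its argument "increments" is a list that holds one entry, the list of rows, each a list of 7 numbers: the shift along the tool's x, y, z in mm, then the turn, a rotation vector about the tool's x, y, z in degrees, then the opening, from 0 (shut) to 1 (fully open). In form: [[[dx, dy, dz, ax, ay, az, claw], ...]]. A call has 1 to 5 rows; each row is the pose to reach, as a shift and turn from the pose measured when the call began, along the tool's axes at that moment; what a row does not reach only later rows make up. A row lasts 1/8 s, in which the tool goes at most 62.5 mm and 10.7 degrees, less where a joint would pass 70% of its speed; a pose out of reach is approached as far as the arm can. A call with a gripper value outside its range is refused whole. The fingers move at their own pace and stop on an object; "squeeze" is the grip in N (left out, the last holds). Time passes only in rows, so rows that repeat a pose let the fingers close. It gives the time, the measured TCP pose, the force and the opening at its end, in the units of the state.
- bot.sense(): the state, without advancing time (a new reading comes with each control period).
- snapshot(name): name is "scene" or "side" or "wrist"; returns (picture, depth): 480x640x3 uint8, blue, green, red; 480x640 float32, mm along the optical axis (not along the pixel's ray), 0 where there is no reading.
- camera_model(name): a dict with "fx", "fy", "cx", "cy" (pixels), "position" and "attitude" of the camera in the world; the wrist camera has in their place "mount" (4x4, takes a point from camera to tool coordinates, whose origin is the TCP and whose axes are the tool frame's). Camera axes: x right, y down, z forward; pixel columns grow to the right and rows downward; lengths in mm; the calibration is good to about 2 mm. A picture is of the moment at which its call begins: read the wrist's pose just before it. camera_model takes no time and is no camera call.
- bot.finish_job(): hands the job in, once; it reports no verdict.
The state is a dict: "time_s": time; "joint_positions": joint angles; "dq": joint speeds; "joint_efforts": joint torques, N m; "ee_pos": TCP position; "tcp_rot": TCP orientation; "contact_force": force on the tool from outside, world axes, zero at the start; "moment": the same for the moment, N m; "grip_width": finger opening in mm.
Only numpy, scipy, OpenCV 4.12 (cv2) and the standard library are available. Lean on these libraries where they do the work, as an engineer would, in place of code of your own. Each camera call takes 0.05 s, during which the arm holds its last target. There are 200 camera calls.

## Working session

There is one attempt and no reset: what is moved stays moved. The work goes in short steps, Python scripts to look and compute and a tool call to move; the robot and the scene stay as the last step left them, time stands still between calls to the robot, and variables do not carry over. Pictures are saved under pics/ and viewed, about 12 in all and at most 16, crops included, and the job is handed in when it is done.

Besides the shell and the picture viewer there is one more tool, called after "Request:" in YAML: its name, and indented under it one key for each argument. servo_tool: Moves the arm, as the interface text tells. Its arguments: {"type":"object","properties":{"increments":{"type":"array"},"squeeze":{"type":"number"}},"required":["increments"]}

```bash
mkdir -p pics; cat > h.py <<'E'
import numpy as np, cv2
from scipy.spatial.transform import Rotation as R
from cell import bot, snapshot, camera_model
np.set_printoptions(precision=1,suppress=True)
def cam(name):
    m=camera_model(name); s=bot.sense()
    if name=="wrist":
        T=np.eye(4);T[:3,:3]=R.from_quat(s["tcp_rot"]).as_matrix();T[:3,3]=s["ee_pos"]
        M=T@np.array(m["mount"])
    else:
        M=np.eye(4);a=np.array(m["attitude"],float)
        M[:3,:3]=R.from_quat(a).as_matrix() if a.size==4 else a.reshape(3,3)
        M[:3,3]=m["position"]
    return m,M
def cloud(name):
    m,M=cam(name);p,d=snapshot(name)
    v,u=np.mgrid[:480,:640]
    P=np.stack([(u-m["cx"])/m["fx"]*d,(v-m["cy"])/m["fy"]*d,d],-1)@M[:3,:3].T+M[:3,3]
    P[d==0]=np.nan
    return p,P
def st():
    s=bot.sense();print(s["time_s"],np.array(s["ee_pos"]),R.from_quat(s["tcp_rot"]).as_euler("xyz",degrees=True),s["grip_width"],np.array(s["contact_force"]))
    print("tool axes in world\n",R.from_quat(s["tcp_rot"]).as_matrix().round(3))
E
python3 - <<'E'
from h import *
for n in("scene","side","wrist"):
    p,P=cloud(n);cv2.imwrite(f"pics/{n}0.png",p);np.save(f"{n}0.npy",P)
    m,M=cam(n);print(n,M.round(2).tolist(),m["fx"])
st()
E
```

```text
scene [[0.88, 0.41, -0.26, 868.77], [0.48, -0.75, 0.46, -513.46], [-0.0, -0.52, -0.85, 1034.2], [0.0, 0.0, 0.0, 1.0]] 466.5682087701685
side [[0.76, -0.4, 0.51, 53.71], [-0.65, -0.49, 0.58, -601.93], [0.02, -0.77, -0.63, 765.16], [0.0, 0.0, 0.0, 1.0]] 447.6769203997736
wrist [[0.4, 0.89, 0.23, 198.35], [0.92, -0.38, -0.1, 621.27], [-0.0, 0.25, -0.97, 383.37], [0.0, 0.0, 0.0, 1.0]] 345.83062894692495
0.15 [257.6 596.3 238.1] [180.    0.1  66.6] 88.10776198811631 [-0.4 -0.5 -0.9]
tool axes in world
 [[ 0.4  0.9 -0. ]
 [ 0.9 -0.4 -0. ]
 [-0.   0.  -1. ]]
```

View pics/scene0.png

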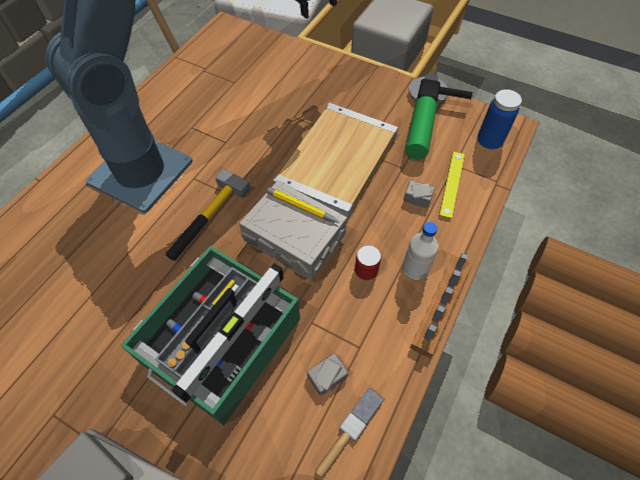

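View pics/side0.png

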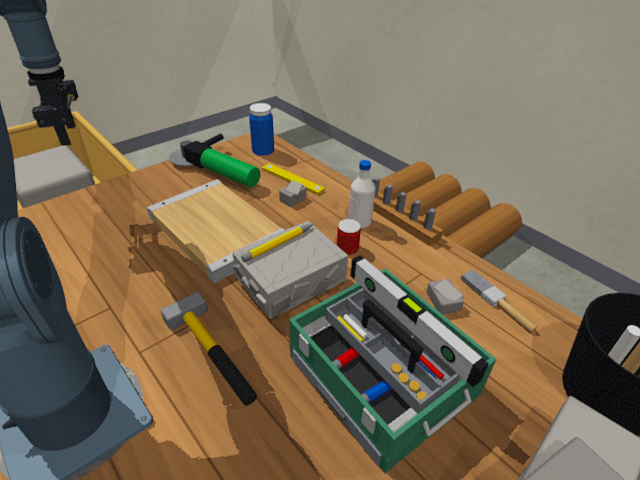

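```bash
cat > m.py <<'E'
from h import *
def rect(name,P,p,zlo,zhi,reg,col=None):
    x,y,z=P[...,0],P[...,1],P[...,2]
    m=(z>zlo)&(z<zhi)&(x>reg[0])&(x<reg[1])&(y>reg[2])&(y<reg[3])
    if col is not None: m&=col(p.astype(int))
    m=cv2.morphologyEx(m.astype(np.uint8),cv2.MORPH_OPEN,np.ones((2,2)))
    n,l,s,_=cv2.connectedComponentsWithStats(m)
    if n<2: print(name,"none");return
    k=1+np.argmax(s[1:,4]);q=P[l==k]
    (c,(w,h),a)=cv2.minAreaRect(q[:,:2].astype(np.float32))
    if w<h: w,h,a=h,w,a+90
    print(name,"c",np.round(c,1),"size %.0f x %.0f long-axis deg %.1f"%(w,h,(a+90)%180-90),"z med %.1f"%np.median(q[:,2]),len(q))
E
python3 - <<'E'
from m import *
yel=lambda p:(p[...,2]>140)&(p[...,0]<90)&(p[...,1]>110)
grn=lambda p:(p[...,1]>p[...,2]+25)&(p[...,1]>p[...,0]+5)
red=lambda p:(p[...,2]>100)&(p[...,1]<60)
blue=lambda p:(p[...,0]>100)&(p[...,2]<60)
A=(100,1000,-700,700)
for n in("scene","side"):
    P=np.load(f"{n}0.npy");p=cv2.imread(f"pics/{n}0.png")
    print(n)
    B=(300,900,-400,150)
    for k in ([(320,217),(290,245),(365,115),(330,165)] if n=="scene" else [(270,245),(300,265),(200,220)]): print(k,P[k[1],k[0]])
    rect("level",P,p,152,170,B)
    rect("grip",P,p,136,155,B,lambda p:p.max(-1)<60)
    rect("boxrim",P,p,110,118,B,grn)
    rect("stone",P,p,94,104,A)
    rect("board",P,p,33,43,A)
    rect("point",P,p,104,125,A,yel)
    rect("redch",P,p,48,72,B,red)
    rect("bluech",P,p,48,72,B,blue)
    rect("tin",P,p,70,80,A)
E
```

```text
scene
(320, 217) [565.7  42.6 106.8]
(290, 245) [539.2 -55.1  97.4]
(365, 115) [468.1 513.5  -3.1]
(330, 165) [483.7 250.4  38. ]
level c [ 552.8 -237.7] size 325 x 49 long-axis deg -87.8 z med nan 1504
grip c [ 500.2 -293.1] size 155 x 22 long-axis deg -88.7 z med nan 582
boxrim c [ 502.1 -165.8] size 104 x 16 long-axis deg -15.4 z med nan 111
stone c [554.1 -17.7] size 274 x 157 long-axis deg 45.3 z med nan 4157
board c [483.1 297.6] size 418 x 223 long-axis deg -87.9 z med nan 6445
point c [505.2  49. ] size 139 x 17 long-axis deg -0.3 z med 114.2 341
redch c [ 433.5 -262.2] size 47 x 15 long-axis deg -33.8 z med 63.8 28
bluech c [ 428.8 -344. ] size 41 x 16 long-axis deg -18.5 z med 64.0 46
tin c [634.8 563.7] size 334 x 57 long-axis deg -77.9 z med nan 797
side
(270, 245) [480.5  46.8 114.8]
(300, 265) [500.9 -35.5 100.4]
(200, 220) [447.2 327.6  37.3]
level c [ 550.1 -272.6] size 262 x 25 long-axis deg 85.6 z med nan 1695
grip c [ 518.1 -305.6] size 137 x 54 long-axis deg 81.6 z med nan 850
boxrim c [ 404.6 -243.2] size 299 x 139 long-axis deg 51.5 z med nan 1007
stone c [541.    3.4] size 284 x 156 long-axis deg -6.2 z med nan 3956
board c [518.  281.1] size 401 x 256 long-axis deg -81.1 z med nan 6254
point c [466.2  72.1] size 34 x 0 long-axis deg -90.0 z med nan 361
redch c [ 437.8 -257.7] size 42 x 15 long-axis deg -0.3 z med nan 193
bluech c [ 428.8 -342.7] size 48 x 17 long-axis deg -9.8 z med 64.3 254
tin c [647.4 536.9] size 273 x 53 long-axis deg -71.2 z med nan 636
```

Request:
servo_tool:
  increments:
    - [[-45,38,-30,0,0,0,1],[-90,76,-60,0,0,0,1],[-135,114,-90,0,0,0,1],[-180,152,-92,0,0,0,1],[-225,190,-92,0,0,0,1]]

```text
time_s: 0.78
ee_pos: [342.6, 315.3, 331.0]
tcp_rot: [0.836, 0.549, 0.0, 0.0]
contact_force: [0.1, 0.4, 0.8]
grip_width: 88.3
```

Request:
servo_tool:
  increments:
    - [[-45,38,0,0,0,10,1],[-90,76,0,0,0,20,1],[-135,114,0,0,0,30,1],[-180,152,0,0,0,40,1],[-225,190,0,0,0,50,1]]

```text
time_s: 1.4
ee_pos: [428.0, 31.6, 331.2]
tcp_rot: [0.99, 0.142, 0.001, -0.0]
contact_force: [0.2, 0.7, -0.4]
grip_width: 88.2
```

```bash
cat >> h.py <<'E'
def go(x,y,z,yaw):
    "increment in tool axes to world TCP x,y,z with tool down, tool-x yaw deg"
    s=bot.sense();r=R.from_quat(s["tcp_rot"]).as_matrix()
    T=np.array([[np.cos(np.radians(yaw)),np.sin(np.radians(yaw)),0],[np.sin(np.radians(yaw)),-np.cos(np.radians(yaw)),0],[0,0,-1.]]).T
    T=np.column_stack([[np.cos(np.radians(yaw)),np.sin(np.radians(yaw)),0],[np.sin(np.radians(yaw)),-np.cos(np.radians(yaw)),0],[0,0,-1]])
    d=r.T@(np.array([x,y,z])-s["ee_pos"]);a=np.degrees(R.from_matrix(r.T@T).as_rotvec())
    print("go",d,a,"dist %.0f"%np.linalg.norm(d))
E
sed -i '/^    T=np.array(\[\[np.cos/d' h.py
python3 -c "
from h import *
st();go(500,-250,400,0)"
```

```text
1.4 [428.   31.6 331.2] [-180.    -0.1   16.3] 88.22014473481443 [ 0.2  0.7 -0.4]
tool axes in world
 [[ 1.   0.3  0. ]
 [ 0.3 -1.   0. ]
 [ 0.  -0.  -1. ]]
go [ -9.9 290.5 -68.9] [-0.  -0.1 16.3] dist 299
```

```bash
python3 -c "
from h import *
p,P=cloud('wrist');cv2.imwrite('pics/w1.png',p);np.save('w1.npy',P)"
```

Request:
servo_tool:
  increments:
    - [[-2,60,-14,0,0,4,1],[-4,118,-28,0,0,8,1],[-6,176,-42,0,0,12,1],[-8,234,-56,0,0,16.3,1],[-10,290,-69,0,0,16.3,1]]

```text
time_s: 2.08
ee_pos: [497.0, -259.8, 402.0]
tcp_rot: [1.0, -0.008, 0.002, 0.001]
contact_force: [-0.1, 0.6, -0.2]
grip_width: 88.1
```

```bash
python3 - <<'E'
from m import *
st()
p,P=cloud('wrist');cv2.imwrite('pics/w2.png',p);np.save('w2.npy',P)
q=cv2.imread('pics/w1.png')
cv2.imwrite('pics/w12.png',np.hstack([cv2.resize(q,(400,300)),cv2.resize(p,(400,300))]))
B=(300,900,-420,120)
yel=lambda p:(p[...,2]>140)&(p[...,0]<90)&(p[...,1]>110)
P=np.nan_to_num(P,nan=-999)
rect("level",P,p,156,170,B)
rect("grip",P,p,142,154,B)
rect("rim",P,p,108,118,B)
P=np.nan_to_num(np.load('w1.npy'),nan=-999)
rect("stone",P,q,96,104,(300,900,-90,90))
rect("board",P,q,33,43,(300,900,80,500))
rect("point",P,q,103,125,(300,900,-90,90),yel)
E
```

```text
2.075 [ 497.  -259.8  402. ] [179.8  -0.2  -0.9] 88.13165854613396 [-0.1  0.6 -0.2]
tool axes in world
 [[ 1. -0.  0.]
 [-0. -1. -0.]
 [ 0.  0. -1.]]
level c [-133.4 -674.7] size 1829 x 269 long-axis deg 28.9 z med 161.6 4739
grip c [-212.6 -680.2] size 1690 x 150 long-axis deg 27.2 z med 150.2 1499
rim c [-192.3 -636.4] size 1755 x 223 long-axis deg 31.5 z med 113.2 2498
stone c [-195.8 -401.8] size 1981 x 285 long-axis deg 28.4 z med 99.5 19905
board c [-215.9 -306.7] size 2078 x 229 long-axis deg 35.2 z med 37.5 26711
point c [-235. -440.] size 1891 x 93 long-axis deg 33.4 z med 116.9 1690
```

View pics/w12.png

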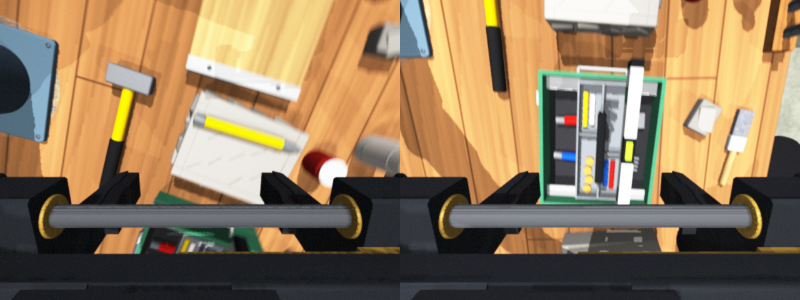

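Left half (w1): board, stone with the point, and tin. Right half (w2): the box with tray (grip at about 605,135) and level (about 632,130), partly hidden by the gripper below.

```bash
sed -i 's/q=P\[l==k\]/q=P[l==k];q=q[(q[:,2]>zlo)\&(q[:,2]<zhi)]; q=q[(abs(q[:,:2]-np.median(q[:,:2],0))<400).all(1)]/' m.py; python3 - <<'E'
from m import *
A=(300,900,-420,120)
yel=lambda p:(p[...,2]>140)&(p[...,0]<90)&(p[...,1]>110)
S=np.load('scene0.npy');ps=cv2.imread('pics/scene0.png')
P=np.load('w2.npy');p=cv2.imread('pics/w2.png')
for P,p in((P,p),(S,ps)):
    B=(380,640,-420,-50)
    rect("level",P,p,158,166,B)
    rect("grip",P,p,143,154,B,lambda p:p.max(-1)<70)
    rect("rim",P,p,108,118,B,lambda p:(p[...,1]>p[...,2]+15))
P=np.load('w1.npy');q=cv2.imread('pics/w1.png')
for P,q in((P,q),(S,ps)):
  rect("stone",P,q,96,104,(300,700,-90,90))
  rect("board",P,q,33,43,(300,900,100,520))
  rect("point",P,q,103,125,(300,900,-90,90),yel)
  rect("tin",P,q,70,80,(600,760,-150,90))
# line fits: level/grip centrelines, box side walls
P=np.load('w2.npy')
E
```

```text
level c [ 551.7 -277.6] size 271 x 22 long-axis deg 85.3 z med 161.6 4405
grip c [ 498.2 -301.1] size 137 x 13 long-axis deg 86.1 z med 150.4 1107
rim c [ 612.8 -294.3] size 252 x 42 long-axis deg -86.0 z med 113.5 1314
level c [ 553.1 -281.3] size 279 x 21 long-axis deg 85.4 z med 160.2 1081
grip c [ 499.1 -302. ] size 138 x 14 long-axis deg 86.5 z med 148.6 395
rim c [ 614.7 -291.6] size 255 x 50 long-axis deg -83.6 z med 111.7 440
stone c [508.5   8.6] size 208 x 159 long-axis deg -4.6 z med 99.5 19415
board c [480.8 218.6] size 226 x 176 long-axis deg 2.0 z med 37.6 26270
point c [504.5  49. ] size 143 x 14 long-axis deg -0.4 z med 117.0 1597
tin c [705.1  23. ] size 55 x 50 long-axis deg 47.5 z med 74.5 1275
stone c [510.7   7.2] size 206 x 158 long-axis deg -4.6 z med 98.2 2753
board c [481.3 301.1] size 344 x 224 long-axis deg -88.6 z med 36.1 5780
point c [505.2  49. ] size 139 x 17 long-axis deg -0.3 z med 114.2 341
tin c [709.1  20.3] size 52 x 49 long-axis deg 36.9 z med 73.0 309
```

```bash
python3 - <<'E'
from m import *
m,M=cam('scene')
P=np.load('scene0.npy')
# dark cap ends: all points above z 130 near level line
Q=P.reshape(-1,3);Q=Q[np.isfinite(Q).all(1)]
for n in('scene','side'):
    Q=np.load(n+'0.npy').reshape(-1,3);Q=Q[np.isfinite(Q).all(1)]
    a=np.radians(85.4);u=np.array([np.cos(a),np.sin(a)]);v=np.array([-u[1],u[0]])
    d=Q[:,:2]-[552.5,-280]
    s=d@u;t=d@v
    k=(abs(t)<11)&(abs(s)<230)&(Q[:,2]>135)&(Q[:,2]<166)
    print(n,np.percentile(s[k],[0,.5,99.5,100]), np.percentile(t[k],[1,50,99]))
    g=(Q[:,2]>108)&(Q[:,2]<117)&(abs(s)<230)
    print(' rim s,t',np.percentile(s[g],[.5,1,99,99.5]),np.percentile(t[g&(t<200)],[.5,1,99,99.5]))
s=cv2.imread('pics/scene0.png')[235:425,110:310];cv2.imwrite('pics/c.png',cv2.resize(s,None,fx=3,fy=3,interpolation=cv2.INTER_CUBIC))
go(553,-296,230,-4.6)
E
```

```text
scene [-180.9 -179.9  137.7  140.5] [-10.8  -3.8  10.7]
 rim s,t [-169.4 -169.1  200.4  211.2] [-66.9 -66.8 180.9 181.9]
side [-181.  -180.2  137.9  140.1] [-9.   1.3 10.7]
 rim s,t [-225.2 -220.1  187.3  198.3] [-309.6 -294.1  184.5  185.1]
go [ 56.1  25.6 173.9] [ 0.5 -0.3  3.3] dist 185
```

View pics/c.png

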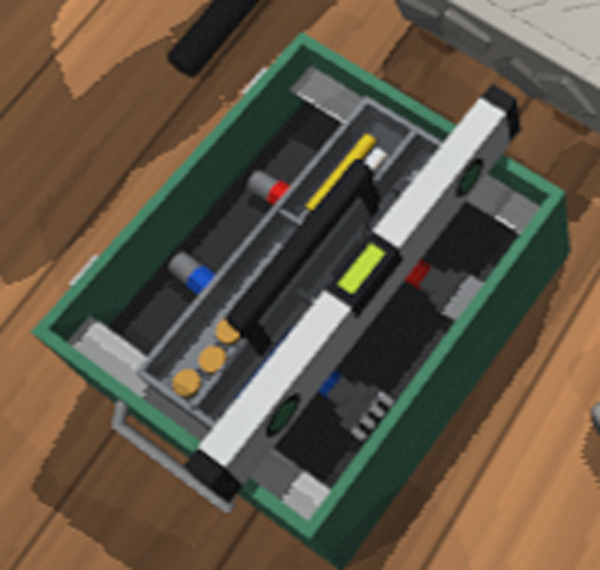

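The crop shows the box contents: the level with vial at about (362,268), the grip bar, and the claw (blue) and flat (red) heads and blades under the tray.

Request:
servo_tool:
  increments:
    - [[20,10,58,0,0,1,0.51],[40,20,116,0.3,-0.2,2,0.51],[54,30,174,0.5,-0.3,3.5,0.51],[54,30,174,0.5,-0.3,3.7,0.51],[54,30,174,0.5,-0.3,3.7,0.51]]

```text
time_s: 2.75
ee_pos: [551.2, -300.7, 231.7]
tcp_rot: [0.999, -0.043, 0.001, 0.001]
contact_force: [-0.9, -1.0, 0.2]
grip_width: 44.8
```

```bash
python3 - <<'E'
from m import *
st();go(551,-300,131,-4.6)
p,P=cloud('wrist');cv2.imwrite('pics/w3.png',p)
rect("level",P,p,158,166,(500,600,-420,-50))
rect("grip",P,p,143,154,(460,540,-420,-50),lambda p:p.max(-1)<70)
E
```

```text
2.75 [ 551.2 -300.7  231.7] [179.9  -0.1  -4.9] 44.8243902940982 [-0.9 -1.   0.2]
tool axes in world
 [[ 1.  -0.1  0. ]
 [-0.1 -1.  -0. ]
 [ 0.   0.  -1. ]]
go [ -0.4  -0.8 100.7] [ 0.1 -0.1 -0.3] dist 101
level c [ 553.3 -258. ] size 198 x 22 long-axis deg 85.5 z med 161.5 11482
grip c [ 499.3 -276.7] size 89 x 15 long-axis deg 86.0 z med 150.2 2916
```

View pics/w3.png

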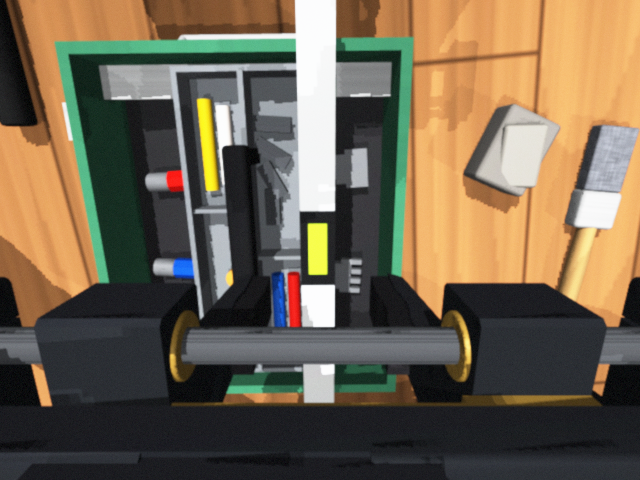

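The level's bright top runs at column ~318, centred between the fingers; the finger tips lie on its two sides.

Request:
servo_tool:
  increments:
    - [[-1,-0.5,35,0,0,0,0.51],[-1,-0.5,70,0,0,-0.2,0.51],[-1,-0.5,100,0,0,-0.2,0.51],[-1,-0.5,100,0,0,-0.2,0.51],[-1,-0.5,100,0,0,-0.2,0.51]]

```text
time_s: 3.42
ee_pos: [552.3, -301.1, 135.4]
tcp_rot: [0.999, -0.041, 0.004, 0.001]
contact_force: [-0.2, -0.7, 0.4]
grip_width: 44.9
```

Request:
servo_tool:
  increments:
    - [[0,0,0,0,0,0,0],[0,0,0,0,0,0,0],[0,0,0,0,0,0,0],[0,0,0,0,0,0,0]]
  squeeze: 25

```text
time_s: 3.92
ee_pos: [551.9, -301.5, 136.1]
tcp_rot: [0.999, -0.041, 0.003, 0.001]
contact_force: [-3.8, 1.1, 7.6]
grip_width: 22.0
```

Request:
servo_tool:
  increments:
    - [[0,0,-25,0,0,0,0],[0,0,-55,0,0,0,0],[0,0,-85,0,0,0,0],[0,0,-100,0,0,0,0],[0,0,-100,0,0,0,0]]

```text
time_s: 4.55
ee_pos: [551.6, -301.3, 236.4]
tcp_rot: [0.999, -0.041, 0.004, 0.002]
contact_force: [0.3, -0.4, -2.3]
grip_width: 22.3
```

```bash
python3 - <<'E'
from m import *
st();go(546,302,231,1.4)
E
```

```text
4.55 [ 551.6 -301.3  236.4] [179.8  -0.5  -4.7] 22.28495802904921 [ 0.3 -0.4 -2.3]
tool axes in world
 [[ 1.  -0.1  0. ]
 [-0.1 -1.  -0. ]
 [ 0.   0.  -1. ]]
go [ -55.3 -600.8    3.2] [ 0.2 -0.4 -6.1] dist 603
```

Request:
servo_tool:
  increments:
    - [[-4,-40,0,0,0,0,0],[-8,-90,0,0,0,0,0],[-14,-145,0,0,0,0,0],[-20,-200,0,0,0,0,0],[-25,-255,0,0,0,0,0]]

```text
time_s: 5.18
ee_pos: [546.6, -43.0, 234.0]
tcp_rot: [0.999, -0.041, 0.003, 0.002]
contact_force: [0.9, -1.0, -2.3]
grip_width: 22.3
```

Request:
servo_tool:
  increments:
    - [[-5,-55,0,0,0,-1,0],[-10,-110,0,0,0,-2,0],[-15,-165,0,0,0,-3,0],[-20,-220,0,0,0,-4,0],[-24,-270,0,0,0,-5,0]]

```text
time_s: 5.8
ee_pos: [543.7, 230.1, 231.4]
tcp_rot: [1.0, 0.003, 0.002, 0.002]
contact_force: [0.4, 0.1, -2.9]
grip_width: 22.1
```

```bash
python3 - <<'E'
from m import *
st();go(546,302,110,1.4)
p,P=cloud('scene');cv2.imwrite('pics/s1.png',p)
rect("board",P,p,33,43,(300,900,100,520))
E
```

```text
5.8 [543.7 230.1 231.4] [179.7  -0.2   0.4] 22.113262591544075 [ 0.4  0.1 -2.9]
tool axes in world
 [[ 1.  0.  0.]
 [ 0. -1. -0.]
 [ 0.  0. -1.]]
go [  2.4 -72.4 121.1] [ 0.3 -0.2 -1. ] dist 141
board c [481.2 300.8] size 343 x 224 long-axis deg -88.7 z med 36.0 4480
```

Request:
servo_tool:
  increments:
    - [[1,-30,25,0.2,-0.1,-0.5,0],[2,-60,70,0.3,-0.2,-1,0],[2.4,-72,120,0.3,-0.2,-1,0],[2.4,-72,155,0.3,-0.2,-1,0],[2.4,-72,163,0.3,-0.2,-1,0]]

```text
time_s: 6.48
ee_pos: [541.8, 309.9, 64.3]
tcp_rot: [1.0, 0.017, -0.003, -0.001]
contact_force: [0.6, -0.7, -2.8]
grip_width: 22.0
```

Request:
servo_tool:
  increments:
    - [[0,0,0,0,0,0,0],[0,0,0,0,0,0,0]]

```text
time_s: 6.72
ee_pos: [542.5, 309.9, 65.4]
tcp_rot: [1.0, 0.016, -0.002, -0.001]
contact_force: [1.0, 0.6, -2.7]
grip_width: 22.4
```

Request:
servo_tool:
  increments:
    - [[0,0,2,0,0,0,0],[0,0,4,0,0,0,0],[0,0,6,0,0,0,0]]

```text
time_s: 7.1
ee_pos: [542.2, 310.1, 59.9]
tcp_rot: [1.0, 0.017, -0.003, -0.002]
contact_force: [-6.5, -1.2, 12.4]
grip_width: 22.0
```

Touching the board; release and rise.

Request:
servo_tool:
  increments:
    - [[0,0,0,0,0,0,0.25],[0,0,0,0,0,0,0.5],[0,0,0,0,0,0,0.5],[0,0,0,0,0,0,0.5]]

```text
time_s: 7.6
ee_pos: [542.4, 310.2, 60.0]
tcp_rot: [1.0, 0.017, -0.003, -0.002]
contact_force: [0.9, -0.1, -0.2]
grip_width: 43.9
```

Request:
servo_tool:
  increments:
    - [[0,0,-15,0,0,0,0.5],[0,0,-45,0,0,0,0.5],[0,0,-90,0,0,0,0.5],[0,40,-140,0,0,0,0.5],[-2,90,-180,0,0,0,0.5]]

```text
time_s: 8.22
ee_pos: [544.9, 221.8, 240.8]
tcp_rot: [1.0, 0.017, -0.001, -0.002]
contact_force: [1.5, -0.3, 0.3]
grip_width: 44.3
```

```bash
python3 - <<'E'
from m import *
st();go(498.5,-300,245,-4)
p,P=cloud('scene');cv2.imwrite('pics/s1.png',p)
rect("level",P,p,75,92,(450,650,100,520))
p,P=cloud('wrist');cv2.imwrite('pics/w4.png',p)
rect("level",P,p,75,92,(450,650,100,520))
E
```

```text
8.225 [544.9 221.8 240.8] [-179.7    0.1    2. ] 44.33831842462023 [ 1.5 -0.3  0.3]
tool axes in world
 [[ 1.  0. -0.]
 [ 0. -1.  0.]
 [-0. -0. -1.]]
go [-64.6 519.9  -6.6] [-0.3  0.1  6. ] dist 524
level c [544.6 283.7] size 273 x 20 long-axis deg -88.1 z med 83.5 591
level c [543. 269.] size 238 x 22 long-axis deg -88.3 z med 85.6 7105
```

Request:
servo_tool:
  increments:
    - [[-6,50,-5,0,0,0,0.51],[-13,105,-6,-0.3,0,0,0.51],[-20,160,-6,-0.3,0,0,0.51],[-27,215,-6,-0.3,0,0,0.51],[-33,265,-6,-0.3,0,0,0.51]]

```text
time_s: 8.95
ee_pos: [521.0, -51.8, 249.0]
tcp_rot: [1.0, 0.012, 0.002, -0.0]
contact_force: [0.7, -0.2, 0.8]
grip_width: 45.3
```

Request:
servo_tool:
  increments:
    - [[-6,50,0,0,0,2,0.51],[-13,105,0,0,0,4,0.51],[-20,160,0,0,0,6,0.51],[-27,215,0,0,0,6,0.51],[-32,255,0,0,0,6,0.51]]

```text
time_s: 9.57
ee_pos: [494.5, -309.8, 249.4]
tcp_rot: [0.999, -0.041, 0.002, 0.0]
contact_force: [0.6, 0.5, 0.5]
grip_width: 44.8
```

```bash
python3 - <<'E'
from m import *
st();go(498.5,-301.5,123,-4.2)
p,P=cloud('scene');cv2.imwrite('pics/s2.png',p)
rect("grip",P,p,143,154,(460,540,-420,-50),lambda p:p.max(-1)<70)
p,P=cloud('wrist');cv2.imwrite('pics/w5.png',p);np.save('w5.npy',P)
rect("grip",P,p,143,154,(460,540,-420,-50),lambda p:p.max(-1)<70)
E
```

```text
9.575 [ 494.5 -309.8  249.4] [180.   -0.3  -4.7] 44.7721296663286 [0.6 0.5 0.5]
tool axes in world
 [[ 1.  -0.1  0. ]
 [-0.1 -1.  -0. ]
 [ 0.   0.  -1. ]]
go [  2.7  -8.6 126.5] [ 0.  -0.3 -0.5] dist 127
grip c [ 497.4 -342. ] size 58 x 12 long-axis deg 86.6 z med 148.6 176
grip c [ 497.5 -300.9] size 138 x 14 long-axis deg 86.1 z med 150.3 3652
```

View pics/w5.png

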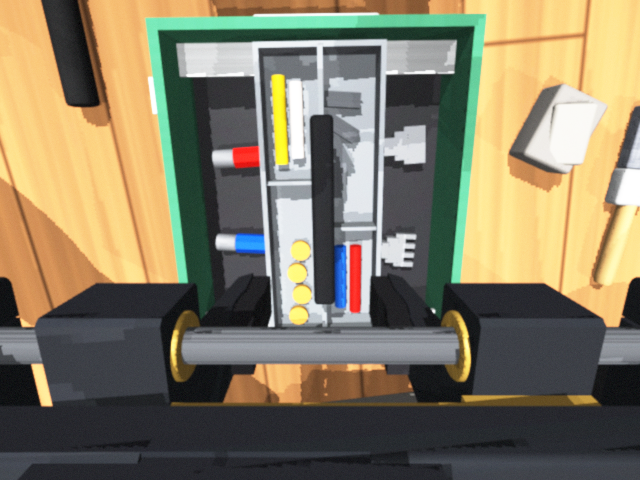

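The grip bar runs from (322,118) to (322,300). The claw (head at 228,242; teeth at 405,250) and flat (228,157; 410,145) lie on either side.

Request:
servo_tool:
  increments:
    - [[1,-4,40,0,0,0,0.51],[2,-8,80,0,-0.2,-0.4,0.51],[2,-9,110,0,-0.2,-0.4,0.51],[2,-9,127,0,-0.2,-0.4,0.51],[2,-9,128,0,-0.2,-0.4,0.51]]

```text
time_s: 10.3
ee_pos: [496.5, -303.4, 121.3]
tcp_rot: [0.999, -0.04, -0.0, 0.001]
contact_force: [0.1, -0.8, 0.7]
grip_width: 44.9
```

Request:
servo_tool:
  increments:
    - [[0,0,0,0,0,0,0],[0,0,0,0,0,0,0],[0,0,0,0,0,0,0],[0,0,0,0,0,0,0]]
  squeeze: 50

```text
time_s: 10.8
ee_pos: [496.7, -303.6, 121.9]
tcp_rot: [0.999, -0.04, 0.0, 0.001]
contact_force: [-0.8, 0.5, 5.3]
grip_width: 15.2
```

Request:
servo_tool:
  increments:
    - [[0,0,-5,0,0,0,0],[0,0,-15,0,0,0,0],[0,0,-30,0,0,0,0],[0,0,-40,0,0,0,0],[0,0,-40,0,0,0,0]]

```text
time_s: 11.42
ee_pos: [497.3, -303.9, 163.0]
tcp_rot: [0.999, -0.04, 0.001, 0.002]
contact_force: [0.2, -0.8, -4.3]
grip_width: 15.2
```

```bash
python3 - <<'E'
from m import *
st()
p,P=cloud('side');cv2.imwrite('pics/d3.png',p)
E
```

```text
11.425 [ 497.3 -303.9  163. ] [179.8  -0.2  -4.6] 15.18916388590665 [ 0.2 -0.8 -4.3]
tool axes in world
 [[ 1.  -0.1  0. ]
 [-0.1 -1.  -0. ]
 [ 0.   0.  -1. ]]
```

View pics/d3.png

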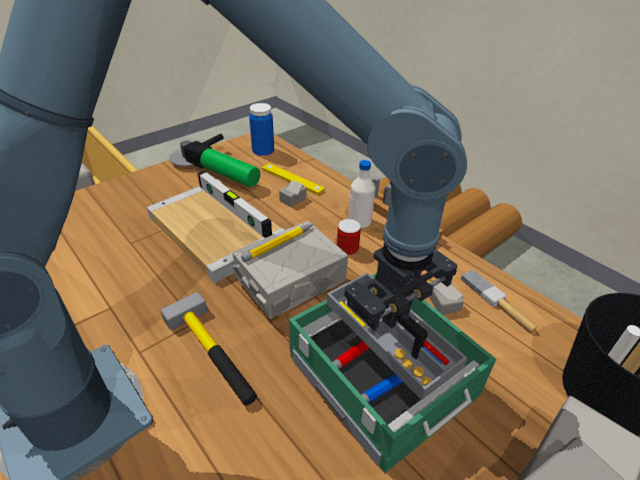

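The tray hangs level in the grip above the box, and the level stands on the board at (235,205).

Request:
servo_tool:
  increments:
    - [[0,0,-20,0,0,0,0],[0,0,-45,0,0,0,0],[0,0,-70,0,0,0,0],[-2,-15,-80,0,0,0,0],[-7,-40,-80,0,0,0,0]]

```text
time_s: 12.1
ee_pos: [493.2, -262.4, 243.1]
tcp_rot: [0.999, -0.041, 0.001, 0.001]
contact_force: [0.4, 0.6, -3.8]
grip_width: 14.9
```

Request:
servo_tool:
  increments:
    - [[-7,-40,0,0,0,0,0],[-15,-85,0,0,0,0,0],[-23,-130,0,0,0,0,0],[-31,-175,0,0,0,0,0],[-39,-220,0,0,0,0,0]]

```text
time_s: 12.72
ee_pos: [471.1, -37.5, 242.3]
tcp_rot: [0.999, -0.04, 0.001, 0.001]
contact_force: [0.2, 0.5, -4.3]
grip_width: 15.2
```

Request:
servo_tool:
  increments:
    - [[-8,-45,0,0,0,-1,0],[-16,-90,0,0,0,-2,0],[-24,-135,0,0,0,-3,0],[-32,-180,0,0,0,-4,0],[-40,-220,0,0,0,-5,0]]

```text
time_s: 13.35
ee_pos: [447.4, 187.3, 241.7]
tcp_rot: [1.0, 0.004, 0.001, 0.001]
contact_force: [0.2, 0.9, -3.6]
grip_width: 15.2
```

```bash
python3 - <<'E'
from m import *
st();go(439,301,130,1.5)
E
```

```text
13.35 [447.4 187.3 241.7] [179.9  -0.1   0.5] 15.230288365055072 [ 0.2  0.9 -3.6]
tool axes in world
 [[ 1.  0.  0.]
 [ 0. -1. -0.]
 [ 0.  0. -1.]]
go [  -7.5 -114.   111.5] [ 0.1 -0.1 -1. ] dist 160
```

Request:
servo_tool:
  increments:
    - [[-2,-40,0,0,0,0,0],[-5,-80,15,0,0,-1,0],[-7,-108,50,0,0,-1,0],[-7,-110,90,0,0,-1,0],[-7,-110,120,0,0,-1,0]]

```text
time_s: 13.98
ee_pos: [437.6, 297.7, 119.8]
tcp_rot: [1.0, 0.014, -0.0, 0.002]
contact_force: [0.4, -0.4, -3.5]
grip_width: 15.1
```

Request:
servo_tool:
  increments:
    - [[0,0,10,0,0,0,0],[0,0,20,0,0,0,0],[0,0,30,0,0,0,0]]

```text
time_s: 14.35
ee_pos: [438.0, 298.2, 90.2]
tcp_rot: [1.0, 0.014, 0.0, 0.001]
contact_force: [1.1, -0.1, -4.2]
grip_width: 14.7
```

Request:
servo_tool:
  increments:
    - [[0,0,4,0,0,0,0],[0,0,8,0,0,0,0],[0,0,11,0,0,0,0],[0,0,11,0,0,0,0]]

```text
time_s: 14.85
ee_pos: [438.3, 298.3, 79.9]
tcp_rot: [1.0, 0.014, 0.0, 0.001]
contact_force: [-1.4, -1.6, 3.0]
grip_width: 15.0
```

Request:
servo_tool:
  increments:
    - [[0,0,0,0,0,0,0.25],[0,0,0,0,0,0,0.5],[0,0,0,0,0,0,0.5],[0,0,0,0,0,0,0.5]]

```text
time_s: 15.35
ee_pos: [438.4, 298.3, 79.9]
tcp_rot: [1.0, 0.014, 0.0, 0.001]
contact_force: [0.0, 0.0, -0.4]
grip_width: 44.1
```

Request:
servo_tool:
  increments:
    - [[0,0,-15,0,0,0,0.5],[0,0,-45,0,0,0,0.5],[0,0,-95,0,0,0,0.5],[3,40,-135,0,0,0,0.5],[6,90,-170,0,0,0,0.5]]

```text
time_s: 15.98
ee_pos: [447.2, 208.4, 252.5]
tcp_rot: [1.0, 0.015, 0.001, -0.0]
contact_force: [0.9, 0.2, 0.4]
grip_width: 43.8
```

```bash
python3 - <<'E'
from m import *
st();print(np.array(bot.sense()["joint_positions"]).round(2))
p,P=cloud('scene');cv2.imwrite('pics/s3.png',p);np.save('s3.npy',P)
p,P=cloud('side');np.save('d4.npy',P);cv2.imwrite('pics/d4.png',p)
rect("traygrip",P,p,97,115,(380,500,150,450),lambda p:p.max(-1)<70)
s=cv2.imread('pics/s3.png')
cv2.imwrite('pics/s3c.png',cv2.resize(s[90:430,90:490],(800,680))[:600])
go(480,-250,330,86);go(480,-250,330,-94)
E
```

```text
15.975 [447.2 208.4 252.5] [-180.    -0.2    1.7] 43.826899189614615 [0.9 0.2 0.4]
tool axes in world
 [[ 1.  0.  0.]
 [ 0. -1.  0.]
 [ 0. -0. -1.]]
[-1.   0.3  0.6  2.  -0.2  1.  -0.3]
traygrip c [435.3 295.9] size 133 x 17 long-axis deg -87.9 z med 108.3 273
go [ 21.8 454.2 -76.3] [  0.2  -0.4 -84.9] dist 461
go [ 21.8 454.2 -76.3] [-0.4 -0.2 95.1] dist 461
```

View pics/s3c.png

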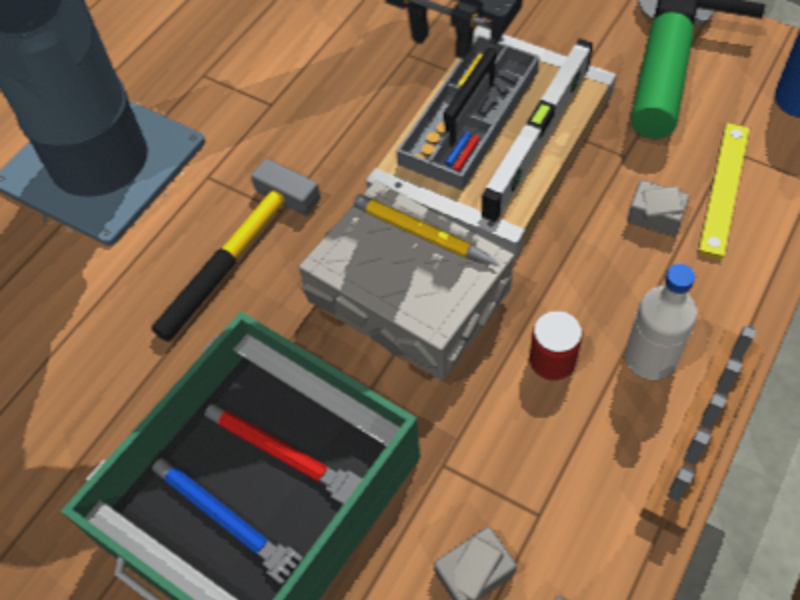

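Level and tray stand side by side on the board. The blue claw runs in the crop from (160,467) to (288,562), the red flat from (212,412) to (345,487).

```bash
cat > c.py <<'E'
from h import *
def chis(P,p,lo,hi,reg,col,tag):
    x,y,z=P[...,0],P[...,1],P[...,2]
    m=(z>lo)&(z<hi)&(x>reg[0])&(x<reg[1])&(y>reg[2])&(y<reg[3])
    c=m&col(p.astype(int))
    q=P[c][:,:2];
    if len(q)<20: print(tag,"few",len(q));return
    vx,vy,cx,cy=cv2.fitLine(q.astype(np.float32),cv2.DIST_HUBER,0,.01,.01).ravel()
    if vx<0: vx,vy=-vx,-vy
    u=np.array([vx,vy]);d=P[m][:,:2]-[cx,cy];s=d@u;t=d@[-vy,vx]
    s=s[abs(t)<20];sc=(q-[cx,cy])@u
    e=np.percentile(s,[.5,99.5]);ec=np.percentile(sc,[1,99])
    print(tag,"axis %.1f"%np.degrees(np.arctan2(vy,vx)),"ends",(np.array([cx,cy])+u*e[0]),(np.array([cx,cy])+u*e[1]),"len %.0f"%(e[1]-e[0]),"paint len %.0f"%(ec[1]-ec[0]),"paintmid",np.array([cx,cy])+u*ec.mean(),"n",len(q))
yel=lambda p:(p[...,2]>110)&(p[...,0]<p[...,2]*.4)&(p[...,1]>p[...,2]*.6)
red=lambda p:(p[...,2]>80)&(p[...,1]<p[...,2]*.4)&(p[...,0]<p[...,2]*.5)
blue=lambda p:(p[...,0]>80)&(p[...,2]<p[...,0]*.5)
E
python3 - <<'E'
from c import *
for n in('s3','d4'):
    P=np.load(n+'.npy');p=cv2.imread(f'pics/{n}.png')
    B=(405,605,-400,-180)
    chis(P,p,53,72,B,blue,n+' claw');chis(P,p,53,72,B,red,n+' flat')
    chis(P,p,104,124,(380,640,20,80),yel,n+' point')
E
```

```text
s3 claw axis -7.6 ends [ 405.9 -339.4] [ 586.  -363.3] len 182 paint len 136 paintmid [ 477.3 -348.9] n 529
s3 flat axis -0.9 ends [ 406.4 -257.3] [ 595.4 -260.4] len 189 paint len 135 paintmid [ 489.  -258.7] n 483
s3 point axis -0.3 ends [412.3  47.6] [605.7  46.5] len 193 paint len 135 paintmid [502.1  47.1] n 397
d4 claw axis -7.4 ends [ 405.6 -341.7] [ 605.  -367.6] len 201 paint len 138 paintmid [ 475.3 -350.8] n 787
d4 flat axis -0.8 ends [ 406.9 -258.8] [ 595.2 -261.3] len 188 paint len 137 paintmid [ 486.  -259.8] n 638
d4 point axis -0.1 ends [408.9  46.4] [602.1  45.9] len 193 paint len 138 paintmid [499.8  46.1] n 434
```

Request:
servo_tool:
  increments:
    - [[4,50,-15,0,0,10,0.6],[8,100,-30,0,0,20,0.6],[12,150,-45,0,0,30,0.6],[16,200,-60,0,0,40,0.6],[20,250,-76,0,0,50,0.6]]

```text
time_s: 16.7
ee_pos: [473.9, -47.1, 331.0]
tcp_rot: [0.909, -0.416, 0.003, -0.003]
contact_force: [0.2, -0.2, -0.3]
grip_width: 53.1
```

```bash
python3 - <<'E'
from c import *
st();go(500,-320,330,-94)
E
```

```text
16.7 [473.9 -47.1 331. ] [-179.6   -0.1  -49.2] 53.111422811941935 [ 0.2 -0.2 -0.3]
tool axes in world
 [[ 0.7 -0.8  0. ]
 [-0.8 -0.7  0. ]
 [ 0.  -0.  -1. ]]
go [223.5 158.7   0.3] [-0.4  0.  44.8] dist 274
```

Request:
servo_tool:
  increments:
    - [[40,44,0,0,0,10,0.6],[80,88,0,0,0,20,0.6],[120,132,0,0,0,30,0.6],[160,176,0,0,0,40,0.6],[200,217,0,0,0,48,0.6]]

```text
time_s: 17.32
ee_pos: [440.5, -341.6, 330.1]
tcp_rot: [-0.66, 0.751, -0.001, 0.004]
contact_force: [1.3, 0.2, -0.1]
grip_width: 52.8
```

```bash
python3 - <<'E'
from c import *
st();print(np.array(bot.sense()["joint_positions"]).round(2))
p,P=cloud('wrist');cv2.imwrite('pics/w6.png',p);np.save('w6.npy',P)
B=(383,606,-400,-200)
chis(P,p,53,72,B,blue,'claw');chis(P,p,53,72,B,red,'flat')
z=P[...,2];m=(abs(z-113.5)<3)&(P[...,1]<-100);print(np.nanpercentile(P[m],[1,99],axis=0))
E
```

```text
17.325 [ 440.5 -341.6  330.1] [-179.6    0.3  -97.4] 52.76757293166898 [ 1.3  0.2 -0.1]
tool axes in world
 [[-0.1 -1.   0. ]
 [-1.   0.1  0. ]
 [-0.  -0.  -1. ]]
[-0.2  0.5  1.1  1.7 -0.4  1.2 -0.7]
claw axis -7.4 ends [ 389.3 -336. ] [ 605.  -363.9] len 217 paint len 137 paintmid [ 477.1 -347.4] n 1803
flat axis -0.9 ends [ 399.4 -257. ] [ 597.1 -260.1] len 198 paint len 136 paintmid [ 488.4 -258.4] n 1822
[[ 363.  -648.7  110.5]
 [ 623.4 -155.4  115.6]]
```

View pics/w6.png

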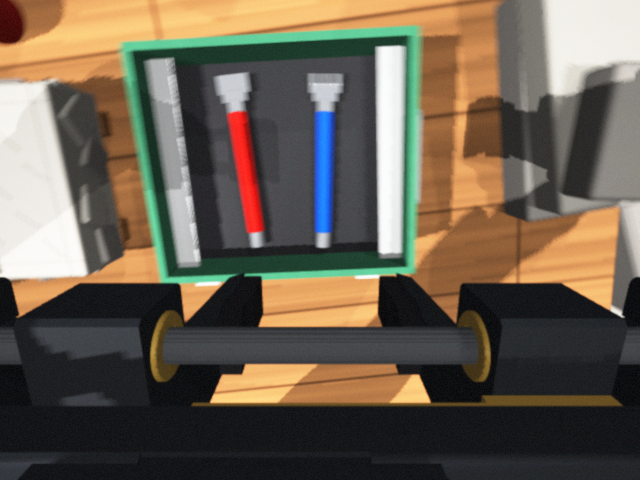

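The claw (head at 322,240; blade at 325,85) and flat lie on the floor; the claw is parallel to the fingers' closing plane as wanted.

Request:
servo_tool:
  increments:
    - [[0,-15,50,0,0,0,0.6],[1,-30,100,0,0,0,0.6],[2,-47,150,0,0,0,0.6],[2,-47,200,0,0,0,0.6],[2,-47,200,0,0,0,0.6]]

```text
time_s: 18.0
ee_pos: [482.8, -356.9, 128.2]
tcp_rot: [-0.654, 0.756, 0.0, 0.001]
contact_force: [-0.7, -0.9, 0.6]
grip_width: 53.1
```

```bash
python3 - <<'E'
from c import *
st();print(np.array(bot.sense()["joint_positions"]).round(2))
go(487,-349.5,52.5,-97.4)
p,P=cloud('wrist');cv2.imwrite('pics/w7.png',p)
B=(383,606,-400,-200)
chis(P,p,53,72,B,blue,'claw')
E
```

```text
18.0 [ 482.8 -356.9  128.2] [-179.9    0.1  -98.2] 53.11617504191281 [-0.7 -0.9  0.6]
tool axes in world
 [[-0.1 -1.   0. ]
 [-1.   0.1  0. ]
 [-0.  -0.  -1. ]]
[-0.   0.8  0.8  1.8 -0.7  0.9 -0.6]
go [-7.8 -3.  75.7] [-0.1  0.1 -0.8] dist 76
claw axis -7.6 ends [ 390. -336.] [ 605.2 -364.9] len 217 paint len 111 paintmid [ 490.  -349.4] n 4890
```

View pics/w7.png

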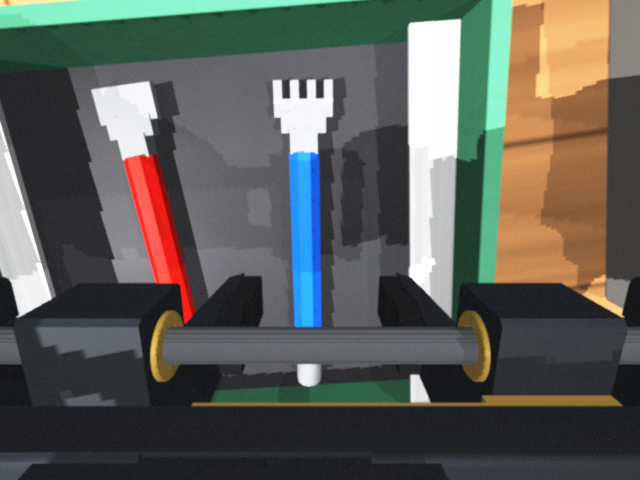

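The claw runs straight up at column ~305 between the fingers, a few mm off centre; correcting on the way down.

Request:
servo_tool:
  increments:
    - [[-8,-3,20,0,0,-0.8,0.6],[-8,-3,40,0,0,-0.8,0.6],[-8,-3,60,0,0,-0.8,0.6],[-8,-3,70,0,0,-0.8,0.6],[-8,-3,70,0,0,-0.8,0.6]]

```text
time_s: 18.68
ee_pos: [487.8, -351.1, 60.0]
tcp_rot: [-0.659, 0.752, -0.002, 0.001]
contact_force: [-0.4, 0.1, 0.2]
grip_width: 52.9
```

Request:
servo_tool:
  increments:
    - [[0,0,0,0,0,0,0.6],[0,0,0,0,0,0,0.6]]

```text
time_s: 18.92
ee_pos: [488.0, -351.5, 60.6]
tcp_rot: [-0.659, 0.752, -0.002, 0.001]
contact_force: [-0.6, -0.4, -0.1]
grip_width: 52.8
```

Request:
servo_tool:
  increments:
    - [[-2,0,3,0,0,0,0.6],[-2,0,6,0,0,0,0.6],[-2,0,8,0,0,0,0.6],[-2,0,8,0,0,0,0.6]]

```text
time_s: 19.42
ee_pos: [488.2, -349.5, 52.3]
tcp_rot: [-0.659, 0.752, -0.002, 0.001]
contact_force: [-0.0, -0.5, 0.4]
grip_width: 52.8
```

Request:
servo_tool:
  increments:
    - [[0,0,0,0,0,0,0],[0,0,0,0,0,0,0],[0,0,0,0,0,0,0],[0,0,0,0,0,0,0],[0,0,0,0,0,0,0]]
  squeeze: 40

```text
time_s: 20.05
ee_pos: [488.3, -349.2, 52.4]
tcp_rot: [-0.659, 0.752, -0.002, 0.001]
contact_force: [0.9, 2.0, 1.5]
grip_width: 17.5
```

Request:
servo_tool:
  increments:
    - [[0,0,-5,0,0,0,0],[0,0,-15,0,0,0,0],[0,0,-35,0,0,0,0],[0,0,-60,0,0,0,0],[0,0,-60,0,0,0,0]]

```text
time_s: 20.68
ee_pos: [489.2, -350.4, 115.0]
tcp_rot: [-0.659, 0.752, -0.004, 0.002]
contact_force: [0.2, 1.2, -2.5]
grip_width: 17.7
```

```bash
python3 - <<'E'
from c import *
st()
p,P=cloud('wrist');cv2.imwrite('pics/w8.png',p)
z=P[...,2];m=blue(p.astype(int))&(z>80)&(z<140)&(P[...,1]<-300);q=P[m];print(len(q))
if len(q)>30:
    A=np.c_[q[:,0],np.ones(len(q))];print("z slope",np.linalg.lstsq(A,q[:,2],rcond=None)[0], np.median(q,0),q.min(0),q.max(0))
B=(360,626,-420,-250)
chis(P,p,85,140,B,blue,'claw')
p,P=cloud('side');cv2.imwrite('pics/d5.png',cv2.resize(p[200:480,260:640],(760,560)))
go(507,-27,190,-97.4)
E
```

```text
20.675 [ 489.2 -350.4  115. ] [-179.5   -0.1  -97.5] 17.688351578656704 [ 0.2  1.2 -2.5]
tool axes in world
 [[-0.1 -1.   0. ]
 [-1.   0.1 -0. ]
 [ 0.  -0.  -1. ]]
8356
z slope [  0.  122.2] [ 509.6 -353.2  127.1] [ 438.5 -367.6  115.3] [ 548.1 -335.3  130.1]
claw axis -7.8 ends [ 443.3 -344.8] [ 606.7 -367.1] len 165 paint len 104 paintmid [ 494.7 -351.8] n 8356
go [-321.6   22.9  -77.7] [-0.3 -0.  -0.1] dist 332
```

View pics/d5.png

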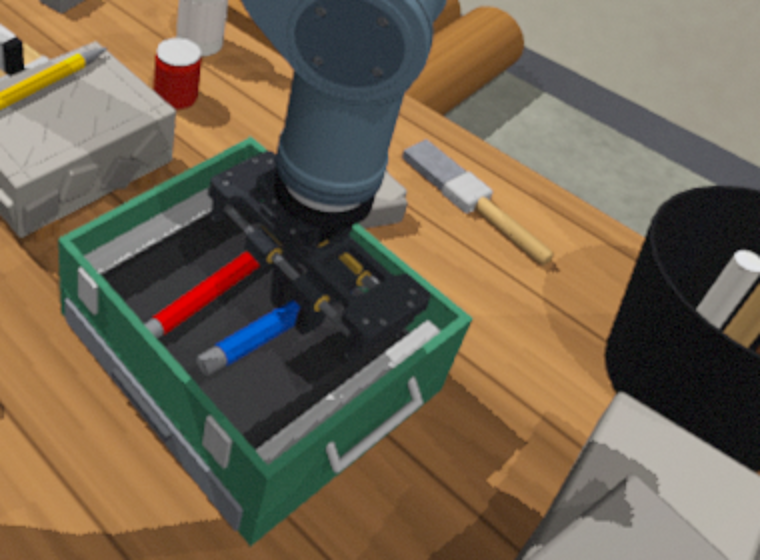

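Claw is held and hangs level; red flat undisturbed.

Request:
servo_tool:
  increments:
    - [[0,0,-30,0,0,0,0],[0,0,-70,0,0,0,0],[-30,2,-75,0,0,0,0],[-75,5,-75,0,0,0,0],[-125,8,-75,0,0,0,0]]

```text
time_s: 21.4
ee_pos: [495.6, -222.6, 186.7]
tcp_rot: [-0.659, 0.752, -0.001, 0.001]
contact_force: [0.6, 0.2, -3.0]
grip_width: 17.7
```

Request:
servo_tool:
  increments:
    - [[-45,3,0,0,0,-1,0],[-90,6,0,0,0,-3,0],[-135,9,0,0,0,-5,0],[-175,13,0,0,0,-6,0],[-198,15,0,0,0,-6,0]]

```text
time_s: 22.02
ee_pos: [506.1, -21.7, 185.7]
tcp_rot: [-0.698, 0.716, -0.001, 0.001]
contact_force: [-0.1, -0.5, -3.5]
grip_width: 17.6
```

```bash
python3 - <<'E'
from c import *
st();print(np.array(bot.sense()["joint_positions"]).round(2))
go(507,-26,115,-91.5)
E
```

```text
22.025 [506.1 -21.7 185.7] [-179.9    0.   -91.4] 17.59009727446237 [-0.1 -0.5 -3.5]
tool axes in world
 [[-0. -1.  0.]
 [-1.  0. -0.]
 [-0. -0. -1.]]
[-0.8  0.6  1.   2.  -0.6  0.9 -1.1]
go [ 4.3 -0.9 70.7] [-0.1  0.   0.1] dist 71
```

Request:
servo_tool:
  increments:
    - [[2,0,25,0,0,0,0],[4,0,50,0,0,0,0],[4,-1,68,0,0,0,0],[4,-1,74,0,0,0,0],[4,-1,76,0,0,0,0]]

```text
time_s: 22.65
ee_pos: [507.3, -25.9, 109.7]
tcp_rot: [-0.698, 0.716, -0.001, 0.001]
contact_force: [-0.3, -1.1, -3.2]
grip_width: 17.1
```

Request:
servo_tool:
  increments:
    - [[0,0,2,0,0,0,0],[0,0,4,0,0,0,0],[0,0,4,0,0,0,0]]

```text
time_s: 23.02
ee_pos: [507.3, -25.9, 105.8]
tcp_rot: [-0.698, 0.716, -0.001, 0.001]
contact_force: [-0.7, 0.4, -2.7]
grip_width: 17.2
```

Request:
servo_tool:
  increments:
    - [[0,0,1.5,0,0,0,0],[0,0,2.5,0,0,0,0],[0,0,2.5,0,0,0,0]]

```text
time_s: 23.4
ee_pos: [507.6, -25.8, 104.3]
tcp_rot: [-0.698, 0.716, -0.0, 0.001]
contact_force: [-3.9, 0.8, 10.8]
grip_width: 17.3
```

Request:
servo_tool:
  increments:
    - [[0,0,0,0,0,0,0.25],[0,0,0,0,0,0,0.5],[0,0,0,0,0,0,0.5],[0,0,0,0,0,0,0.5]]

```text
time_s: 23.9
ee_pos: [507.6, -25.8, 104.2]
tcp_rot: [-0.698, 0.716, -0.0, 0.001]
contact_force: [-0.0, -0.1, -0.5]
grip_width: 43.3
```

Request:
servo_tool:
  increments:
    - [[0,0,-15,0,0,0,0.5],[0,0,-45,0,0,0,0.5],[0,5,-85,0,0,0,0.5],[-35,15,-95,0,0,0,0.6],[-73,25,-95,0,0,-1,0.6]]

```text
time_s: 24.52
ee_pos: [484.8, 48.0, 201.1]
tcp_rot: [-0.704, 0.71, -0.001, 0.003]
contact_force: [0.3, 0.1, 0.6]
grip_width: 52.6
```

```bash
python3 - <<'E'
from c import *
st();print(np.array(bot.sense()["joint_positions"]).round(2))
p,P=cloud('wrist');cv2.imwrite('pics/w9.png',p)
B=(380,640,-70,90)
chis(P,p,104,125,(380,640,20,80),yel,'point')
chis(P,p,104,125,(380,640,-70,10),blue,'claw')
p,P=cloud('scene')
chis(P,p,104,125,(380,640,-70,10),blue,'claw')
go(511,47,104.5,-90.3)
E
```

```text
24.525 [484.8  48.  201.1] [-179.7    0.1  -90.5] 52.5938166719307 [0.3 0.1 0.6]
tool axes in world
 [[-0. -1.  0.]
 [-1.  0.  0.]
 [-0. -0. -1.]]
[-1.   0.5  1.1  2.  -0.6  0.9 -1.2]
point axis -0.2 ends [423.4  53.3] [607.1  52.6] len 184 paint len 137 paintmid [500.7  53. ] n 4670
claw axis -0.9 ends [451.  -22.2] [605.1 -24.6] len 154 paint len 110 paintmid [509.2 -23.1] n 4155
claw axis -1.9 ends [408.5 -27.6] [605.2 -34.2] len 197 paint len 137 paintmid [496.4 -30.5] n 429
go [  5.2 -27.3  95.2] [-0.1  0.2  0.2] dist 99
```

View pics/w9.png

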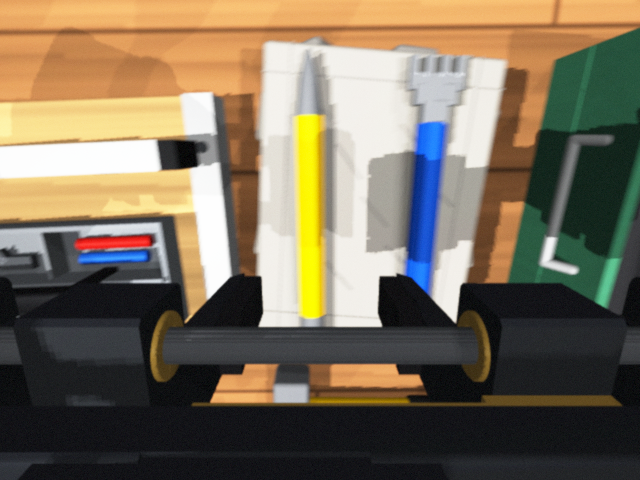

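The yellow point lies at column ~311 from (314,60) to (312,320); the claw lies on the stone at column ~430, let go. Viewed 12 so far.

Request:
servo_tool:
  increments:
    - [[-3,-13,30,0,0,0,0.6],[-3,-26,60,0,0,0,0.6],[-3,-26,85,0,0,0,0.6],[-3,-26,92,0,0,0,0.6],[-3,-26,93,0,0,0,0.6]]

```text
time_s: 25.25
ee_pos: [509.9, 54.6, 107.3]
tcp_rot: [-0.706, 0.708, 0.0, 0.002]
contact_force: [0.5, -0.1, 0.5]
grip_width: 53.1
```

Request:
servo_tool:
  increments:
    - [[0,0,0,0,0,0,0.6]]

```text
time_s: 25.38
ee_pos: [510.5, 54.5, 108.3]
tcp_rot: [-0.706, 0.708, 0.0, 0.002]
contact_force: [-0.0, 0.2, 0.5]
grip_width: 52.9
```

Request:
servo_tool:
  increments:
    - [[3,-1,2,0,0,0,0.6],[3,-1,3.5,0,0,0,0.6],[3,-1,3.5,0,0,0,0.6]]

```text
time_s: 25.75
ee_pos: [511.4, 51.5, 104.8]
tcp_rot: [-0.706, 0.708, 0.0, 0.002]
contact_force: [0.5, 0.1, -0.3]
grip_width: 53.0
```

Request:
servo_tool:
  increments:
    - [[0,0,0,0,0,0,0],[0,0,0,0,0,0,0],[0,0,0,0,0,0,0],[0,0,0,0,0,0,0],[0,0,0,0,0,0,0]]
  squeeze: 40

```text
time_s: 26.38
ee_pos: [511.5, 51.8, 104.8]
tcp_rot: [-0.706, 0.708, 0.0, 0.003]
contact_force: [0.7, 0.6, 0.2]
grip_width: 17.5
```

Request:
servo_tool:
  increments:
    - [[0,0,-5,0,0,0,0],[0,0,-20,0,0,0,0],[0,0,-50,0,0,0,0],[0,0,-80,0,0,0,0],[0,0,-90,0,0,0,0]]

```text
time_s: 27.0
ee_pos: [512.0, 51.3, 196.8]
tcp_rot: [-0.706, 0.708, -0.0, 0.004]
contact_force: [0.3, 0.6, -3.3]
grip_width: 17.3
```

```bash
python3 - <<'E'
from c import *
st();go(488,-348,195,-97)
p,P=cloud('wrist');cv2.imwrite('pics/w10.png',p)
z=P[...,2];m=yel(p.astype(int))&(z>170)&(z<240);q=P[m];print(len(q))
A=np.c_[q[:,0],np.ones(len(q))];print("z slope",np.linalg.lstsq(A,q[:,2],rcond=None)[0], np.median(q,0))
E
```

```text
27.0 [512.   51.3 196.8] [-179.7    0.3  -90.1] 17.285959551354345 [ 0.3  0.6 -3.3]
tool axes in world
 [[-0. -1.  0.]
 [-1.  0.  0.]
 [-0. -0. -1.]]
go [399.3  23.2  -0.3] [-0.3  0.3  6.9] dist 400
8350
z slope [  0.  203.6] [533.1  50.2 208.5]
```

Request:
servo_tool:
  increments:
    - [[35,2,0,0,0,1,0],[80,4,0,0,0,2,0],[125,6,0,0,0,3,0],[170,9,0,0,0,3.5,0],[210,11,0,0,0,3.5,0]]

```text
time_s: 27.68
ee_pos: [499.8, -160.0, 194.9]
tcp_rot: [-0.684, 0.729, 0.0, 0.003]
contact_force: [-0.1, -0.3, -4.4]
grip_width: 17.3
```

Request:
servo_tool:
  increments:
    - [[40,0,0,0,0,1,0],[85,0,0,0,0,2,0],[130,0,0,0,0,3,0],[165,0,0,0,0,3.4,0],[185,0,0,0,0,3.4,0]]

```text
time_s: 28.3
ee_pos: [486.6, -346.4, 192.9]
tcp_rot: [-0.661, 0.75, 0.001, 0.003]
contact_force: [-0.4, 0.3, -2.7]
grip_width: 17.2
```

```bash
python3 - <<'E'
from c import *
st();go(490,-346,120,-97);go(490,-346,53,-97);print(np.array(bot.sense()["joint_positions"]).round(2))
E
```

```text
28.3 [ 486.6 -346.4  192.9] [-179.9    0.3  -97.2] 17.180022626924345 [-0.4  0.3 -2.7]
tool axes in world
 [[-0.1 -1.   0. ]
 [-1.   0.1  0. ]
 [-0.  -0.  -1. ]]
go [-0.4 -3.1 72.9] [-0.1  0.3 -0.2] dist 73
go [ -0.1  -3.  139.9] [-0.1  0.3 -0.2] dist 140
[-0.1  0.7  0.9  1.8 -0.6  1.  -0.6]
```

Request:
servo_tool:
  increments:
    - [[0,-3,30,0,0,0,0],[0,-3,70,0,0,0,0],[0,-3,105,0,0,0,0],[0,-3,125,0,0,0,0],[0,-3,132,0,0,0,0]]

```text
time_s: 28.92
ee_pos: [489.4, -345.8, 59.7]
tcp_rot: [-0.661, 0.75, 0.002, 0.002]
contact_force: [0.1, 0.6, -2.3]
grip_width: 17.3
```

Request:
servo_tool:
  increments:
    - [[0,0,2,0,0,0,0],[0,0,4,0,0,0,0],[0,0,4,0,0,0,0]]

```text
time_s: 29.3
ee_pos: [489.8, -345.9, 56.3]
tcp_rot: [-0.661, 0.75, 0.001, 0.003]
contact_force: [0.7, -0.5, -3.6]
grip_width: 17.5
```

Request:
servo_tool:
  increments:
    - [[0,0,1.5,0,0,0,0],[0,0,3,0,0,0,0],[0,0,4,0,0,0,0],[0,0,4,0,0,0,0]]

```text
time_s: 29.8
ee_pos: [489.9, -345.9, 52.8]
tcp_rot: [-0.661, 0.75, 0.001, 0.003]
contact_force: [-0.2, 2.3, 4.5]
grip_width: 17.1
```

Request:
servo_tool:
  increments:
    - [[0,0,0,0,0,0,0.25],[0,0,0,0,0,0,0.5],[0,0,0,0,0,0,0.5],[0,0,0,0,0,0,0.5]]

```text
time_s: 30.3
ee_pos: [490.0, -346.0, 52.8]
tcp_rot: [-0.661, 0.75, 0.001, 0.003]
contact_force: [0.1, 0.4, 0.5]
grip_width: 43.8
```

Request:
servo_tool:
  increments:
    - [[0,0,-20,0,0,0,0.5],[0,0,-70,0,0,0,0.5],[0,0,-125,0,0,0,0.5],[-20,0,-180,0,0,-5,0.5],[-60,5,-200,0,0,-15,0.5]]

```text
time_s: 30.92
ee_pos: [492.4, -289.4, 257.7]
tcp_rot: [0.754, -0.657, 0.002, -0.003]
contact_force: [0.9, 0.1, -0.1]
grip_width: 44.0
```

```bash
python3 - <<'E'
from c import *
st();go(460,210,260,1.6);print(np.array(bot.sense()["joint_positions"]).round(2))
for n in('scene','side'):
    p,P=cloud(n);cv2.imwrite(f'pics/{n}6.png',p)
    B=(383,606,-400,-200)
    chis(P,p,53,72,B,yel,n+'point');chis(P,p,53,72,B,red,n+'flat')
    chis(P,p,104,125,(380,640,-70,10),blue,n+'claw')
p=cv2.imread('pics/scene6.png');cv2.imwrite('pics/s6c.png',cv2.resize(p[90:430,90:490],(800,680))[:600])
E
```

```text
30.925 [ 492.4 -289.4  257.7] [-179.5    0.   -82.1] 44.00650060625687 [ 0.9  0.1 -0.1]
tool axes in world
 [[ 0.1 -1.   0. ]
 [-1.  -0.1  0. ]
 [-0.  -0.  -1. ]]
go [-499.2  -36.3   -1.6] [ -0.4  -0.3 -83.7] dist 500
[-0.2  0.5  0.9  1.8 -0.5  1.1 -0.5]
scenepoint axis -7.2 ends [ 392.  -335.4] [ 583.6 -359.7] len 193 paint len 137 paintmid [ 480.2 -346.6] n 522
sceneflat axis -1.1 ends [ 408.2 -257.3] [ 595.6 -260.8] len 187 paint len 137 paintmid [ 488.3 -258.8] n 486
sceneclaw axis -1.6 ends [408.1 -28. ] [605.  -33.6] len 197 paint len 136 paintmid [496.5 -30.5] n 431
sidepoint axis -7.3 ends [ 398.6 -338.2] [ 604.8 -364.5] len 208 paint len 138 paintmid [ 477.9 -348.3] n 764
sideflat axis -1.0 ends [ 404.3 -258.5] [ 596.  -261.8] len 192 paint len 136 paintmid [ 486.7 -259.9] n 651
sideclaw axis -1.3 ends [404.  -29.7] [603.9 -34.1] len 200 paint len 137 paintmid [494.6 -31.7] n 464
```

View pics/s6c.png

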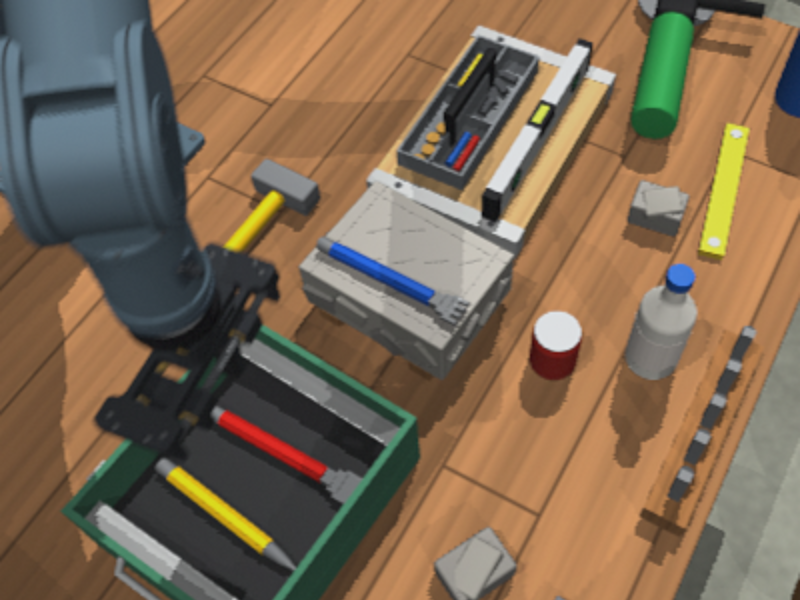

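The point lies on the box floor, the claw on the stone, and the flat and tin are unmoved. Next, fetching the tray.

Request:
servo_tool:
  increments:
    - [[-50,-3,0,0,0,-9,0.5],[-100,-7,0,0,0,-18,0.5],[-150,-11,0,0,0,-27,0.5],[-200,-15,0,0,0,-36,0.5],[-250,-18,0,0,0,-44,0.5]]

```text
time_s: 31.65
ee_pos: [475.6, -33.5, 258.4]
tcp_rot: [0.946, -0.323, 0.003, -0.005]
contact_force: [1.3, 0.7, 0.8]
grip_width: 43.8
```

```bash
python3 - <<'E'
from c import *
st();go(440,260,200,1.6)
E
```

```text
31.65 [475.6 -33.5 258.4] [-179.4   -0.1  -37.7] 43.77356063071816 [1.3 0.7 0.8]
tool axes in world
 [[ 0.8 -0.6  0. ]
 [-0.6 -0.8  0. ]
 [ 0.  -0.  -1. ]]
go [-207.7 -209.9   60.3] [ -0.6  -0.3 -39.3] dist 301
```

Request:
servo_tool:
  increments:
    - [[-42,-42,0,0,0,-8,0.5],[-84,-84,0,0,0,-16,0.5],[-126,-126,10,-0.3,0,-24,0.5],[-168,-168,30,-0.6,-0.3,-32,0.5],[-207,-210,55,-0.6,-0.3,-39,0.5]]

```text
time_s: 32.28
ee_pos: [441.1, 260.8, 205.6]
tcp_rot: [1.0, 0.012, 0.001, -0.0]
contact_force: [0.9, 0.8, 0.3]
grip_width: 44.1
```

```bash
python3 - <<'E'
from c import *
st();go(438.4,298.3,140,1.6);go(438.4,298.3,80,1.6)
E
```

```text
32.275 [441.1 260.8 205.6] [-180.    -0.1    1.4] 44.13975265929311 [0.9 0.8 0.3]
tool axes in world
 [[ 1.  0.  0.]
 [ 0. -1.  0.]
 [ 0. -0. -1.]]
go [ -1.9 -37.5  65.6] [-0.  -0.1 -0.2] dist 76
go [ -1.9 -37.5 125.6] [-0.  -0.1 -0.2] dist 131
```

Request:
servo_tool:
  increments:
    - [[-1,-20,25,0,0,0,0.5],[-2,-37,55,0,0,0,0.5],[-2,-37,90,0,0,0,0.5],[-2,-37,115,0,0,0,0.5],[-2,-37,118,0,0,0,0.5]]

```text
time_s: 32.9
ee_pos: [438.0, 296.2, 86.4]
tcp_rot: [1.0, 0.011, -0.0, 0.001]
contact_force: [-0.1, -0.8, 0.0]
grip_width: 44.3
```

Request:
servo_tool:
  increments:
    - [[0,0,0,0,0,0,0.5]]

```text
time_s: 33.02
ee_pos: [438.8, 295.9, 87.1]
tcp_rot: [1.0, 0.01, 0.0, 0.001]
contact_force: [0.1, 0.0, 0.6]
grip_width: 43.8
```

```bash
python3 - <<'E'
from c import *
go(438.4,298.3,80,1.6)
E
```

```text
go [-0.4 -2.5  7.1] [ 0.1 -0.  -0.4] dist 8
```

Request:
servo_tool:
  increments:
    - [[-0.4,-2.5,4,0,0,-0.4,0.5],[-0.4,-2.5,7.2,0,0,-0.4,0.5],[-0.4,-2.5,7.2,0,0,-0.4,0.5],[-0.4,-2.5,7.2,0,0,-0.4,0.5]]

```text
time_s: 33.52
ee_pos: [438.4, 298.4, 80.0]
tcp_rot: [1.0, 0.014, 0.0, 0.001]
contact_force: [0.5, 0.1, 0.4]
grip_width: 44.2
```

Request:
servo_tool:
  increments:
    - [[0,0,0,0,0,0,0],[0,0,0,0,0,0,0],[0,0,0,0,0,0,0],[0,0,0,0,0,0,0]]
  squeeze: 50

```text
time_s: 34.02
ee_pos: [438.4, 298.4, 80.0]
tcp_rot: [1.0, 0.014, 0.0, 0.001]
contact_force: [-0.9, -0.4, 0.4]
grip_width: 15.0
```

Request:
servo_tool:
  increments:
    - [[0,0,-5,0,0,0,0],[0,0,-25,0,0,0,0],[0,0,-65,0,0,0,0],[0,0,-110,0,0,0,0],[0,0,-155,0,0,0,0]]

```text
time_s: 34.65
ee_pos: [437.8, 298.2, 236.2]
tcp_rot: [1.0, 0.013, -0.0, 0.002]
contact_force: [1.0, 0.6, -3.2]
grip_width: 15.2
```

```bash
python3 - <<'E'
from c import *
st();go(496.7,-303.6,240,-4.6)
E
```

```text
34.65 [437.8 298.2 236.2] [179.8   0.    1.5] 15.174187595593724 [ 1.   0.6 -3.2]
tool axes in world
 [[ 1.  0. -0.]
 [ 0. -1. -0.]
 [-0.  0. -1.]]
go [ 42.7 603.2  -2. ] [0.2 0.  6.1] dist 605
```

Request:
servo_tool:
  increments:
    - [[2,30,-3,0,0,0,0],[5,75,-4,0,0,0,0],[8,120,-4,0,0,0,0],[12,165,-4,0,0,0,0],[15,210,-4,0,0,0,0]]

```text
time_s: 35.28
ee_pos: [457.9, 87.1, 240.8]
tcp_rot: [1.0, 0.013, -0.001, 0.001]
contact_force: [1.3, 0.7, -4.3]
grip_width: 15.1
```

Request:
servo_tool:
  increments:
    - [[3,45,0,0,0,0,0],[6,90,0,0,0,0,0],[9,135,0,0,0,0,0],[12,180,0,0,0,0,0],[16,220,0,0,0,0,0]]

```text
time_s: 35.9
ee_pos: [479.2, -133.9, 241.4]
tcp_rot: [1.0, 0.013, -0.001, 0.001]
contact_force: [0.3, 0.2, -3.8]
grip_width: 15.2
```

Request:
servo_tool:
  increments:
    - [[3,45,0,0,0,1.5,0],[6,90,0,0,0,3,0],[9,130,0,0,0,5,0],[11,160,0,0,0,6,0],[12,170,0,0,0,6,0]]

```text
time_s: 36.52
ee_pos: [494.7, -305.3, 241.6]
tcp_rot: [0.999, -0.041, -0.001, 0.002]
contact_force: [-1.0, -0.4, -3.8]
grip_width: 15.6
```

```bash
python3 - <<'E'
from c import *
st();go(496.7,-303.6,175,-4.6)
E
```

```text
36.525 [ 494.7 -305.3  241.6] [179.8   0.1  -4.7] 15.590764274232521 [-1.  -0.4 -3.8]
tool axes in world
 [[ 1.  -0.1 -0. ]
 [-0.1 -1.  -0. ]
 [-0.   0.  -1. ]]
go [ 2.1 -2.1 66.6] [ 0.2  0.1 -0.1] dist 67
```

Request:
servo_tool:
  increments:
    - [[1,-1,20,0,0,0,0],[2,-2,45,0,0,0,0],[2,-2,68,0,0,0,0],[2,-2,73,0,0,0,0],[2,-2,73,0,0,0,0]]

```text
time_s: 37.15
ee_pos: [496.6, -302.7, 168.2]
tcp_rot: [0.999, -0.04, -0.002, 0.001]
contact_force: [-0.4, -0.3, -3.6]
grip_width: 15.4
```

```bash
python3 - <<'E'
from c import *
st();go(496.7,-303.6,122,-4.6)
E
```

```text
37.15 [ 496.6 -302.7  168.2] [179.8   0.2  -4.6] 15.39912690309428 [-0.4 -0.3 -3.6]
tool axes in world
 [[ 1.  -0.1 -0. ]
 [-0.1 -1.  -0. ]
 [-0.   0.  -1. ]]
go [ 0.3  0.8 46.2] [0.2 0.2 0. ] dist 46
```

Request:
servo_tool:
  increments:
    - [[0,1,10,0,0,0,0],[0,1,20,0,0,0,0],[0,1,30,0,0,0,0],[0,1,38,0,0,0,0],[0,1,40,0,0,0,0]]

```text
time_s: 37.78
ee_pos: [496.1, -303.6, 127.5]
tcp_rot: [0.999, -0.04, -0.002, 0.001]
contact_force: [0.4, -0.4, -2.9]
grip_width: 15.2
```

Request:
servo_tool:
  increments:
    - [[0,0,0,0,0,0,0]]

```text
time_s: 37.9
ee_pos: [496.1, -303.8, 127.5]
tcp_rot: [0.999, -0.04, -0.002, 0.001]
contact_force: [0.0, -0.1, -3.0]
grip_width: 15.5
```

```bash
python3 - <<'E'
from c import *
go(496.7,-303.6,122,-4.6)
E
```

```text
go [ 0.6 -0.2  5.5] [ 0.1  0.2 -0. ] dist 5
```

Request:
servo_tool:
  increments:
    - [[0.6,-0.2,3,0,0,0,0],[0.6,-0.2,5.5,0,0,0,0],[0.6,-0.2,5.5,0,0,0,0]]

```text
time_s: 38.28
ee_pos: [496.8, -303.7, 122.1]
tcp_rot: [0.999, -0.04, -0.002, 0.001]
contact_force: [0.4, 0.7, -1.7]
grip_width: 15.4
```

Request:
servo_tool:
  increments:
    - [[0,0,0.8,0,0,0,0],[0,0,0.8,0,0,0,0],[0,0,0.8,0,0,0,0.25],[0,0,0.8,0,0,0,0.5],[0,0,0.8,0,0,0,0.5]]

```text
time_s: 38.9
ee_pos: [496.9, -303.8, 121.3]
tcp_rot: [0.999, -0.04, -0.002, 0.001]
contact_force: [-0.1, -0.5, -0.4]
grip_width: 39.6
```

Request:
servo_tool:
  increments:
    - [[0,0,-1,0,0,0,0.5],[0,0,-20,0,0,0,0.5],[0,0,-60,0,0,0,0.5],[0,0,-115,0,0,0,0.5],[0,0,-125,0,0,0,0.5]]

```text
time_s: 39.52
ee_pos: [499.0, -305.2, 251.2]
tcp_rot: [0.999, -0.041, 0.001, 0.003]
contact_force: [-0.2, 0.3, -0.4]
grip_width: 44.2
```

```bash
python3 - <<'E'
from m import *
st();go(542.4,310.2,200,2)
p,P=cloud('wrist');cv2.imwrite('pics/w11.png',p)
rect("grip",P,p,143,154,(460,540,-420,-50),lambda p:p.max(-1)<70)
p,P=cloud('scene')
rect("level",P,p,75,92,(450,650,100,520))
E
```

```text
39.525 [ 499.  -305.2  251.2] [179.7  -0.2  -4.7] 44.17253590569279 [-0.2  0.3 -0.4]
tool axes in world
 [[ 1.  -0.1  0. ]
 [-0.1 -1.  -0. ]
 [ 0.   0.  -1. ]]
go [  -6.8 -617.2   47.9] [ 0.3 -0.2 -6.7] dist 619
grip c [ 497.7 -301.2] size 138 x 14 long-axis deg 85.6 z med 150.3 3508
level c [543.5 308.8] size 320 x 21 long-axis deg -87.9 z med 83.4 682
```

View pics/w11.png

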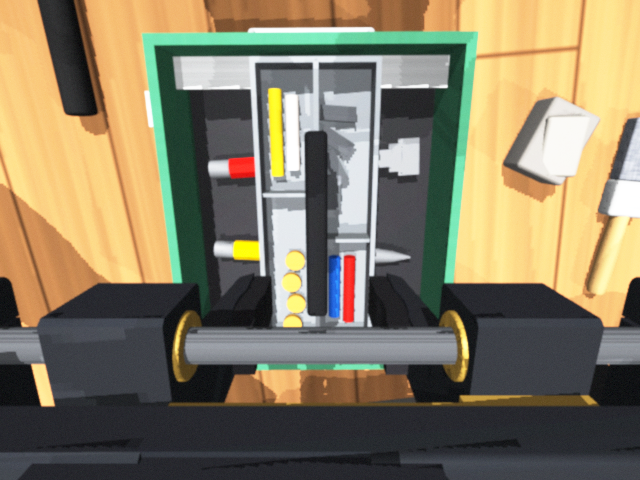

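The tray is seated as at the start (measured within 1 mm); the point's ends show below it and the flat is in place. Now the level.

Request:
servo_tool:
  increments:
    - [[-1,-55,0,0,0,0,0.5],[-2,-115,0,0,0,0,0.5],[-3,-175,0,0,0,0,0.5],[-4,-235,0,0,0,0,0.5],[-4,-295,0,0,0,0,0.5]]

```text
time_s: 40.25
ee_pos: [516.8, -7.4, 246.2]
tcp_rot: [0.999, -0.04, -0.001, 0.002]
contact_force: [0.5, -0.0, -0.2]
grip_width: 44.2
```

Request:
servo_tool:
  increments:
    - [[-1,-60,0,0,0,-1,0.5],[-2,-120,0,0,0,-3,0.5],[-2,-180,0,0,0,-5,0.5],[-2,-240,10,0,0,-6.5,0.5],[-2,-290,30,0,0,-6.5,0.5]]

```text
time_s: 40.88
ee_pos: [537.4, 284.3, 213.9]
tcp_rot: [1.0, 0.017, -0.002, 0.002]
contact_force: [1.1, -0.1, 0.8]
grip_width: 44.0
```

```bash
python3 - <<'E'
from c import *
st();go(542.4,310.2,60,2)
E
```

```text
40.875 [537.4 284.3 213.9] [179.8   0.2   2. ] 44.00891794077227 [ 1.1 -0.1  0.8]
tool axes in world
 [[ 1.  0. -0.]
 [ 0. -1. -0.]
 [-0.  0. -1.]]
go [  6.5 -26.2 153.8] [ 0.2  0.2 -0. ] dist 156
```

Request:
servo_tool:
  increments:
    - [[3,-15,40,0,0,0,0.5],[6,-25,80,0.2,0.2,0,0.5],[6,-25,90,0.2,0.2,0,0.5],[6,-25,90,0.2,0.2,0,0.5]]

```text
time_s: 41.38
ee_pos: [541.9, 308.1, 123.4]
tcp_rot: [1.0, 0.017, -0.001, 0.001]
contact_force: [-0.2, -0.3, -0.3]
grip_width: 44.4
```

```bash
python3 - <<'E'
from c import *
go(542.4,310.2,60,2)
E
```

```text
go [ 0.7 -2.2 63.4] [ 0.1  0.1 -0.1] dist 63
```

Request:
servo_tool:
  increments:
    - [[0.7,-2,25,0,0,0,0.5],[0.7,-2,45,0,0,0,0.5],[0.7,-2,58,0,0,0,0.5],[0.7,-2,60,0,0,0,0.5],[0.7,-2,60,0,0,0,0.5]]

```text
time_s: 42.0
ee_pos: [542.8, 310.0, 63.9]
tcp_rot: [1.0, 0.017, -0.0, 0.0]
contact_force: [0.5, 0.4, 1.0]
grip_width: 44.2
```

```bash
python3 - <<'E'
from c import *
go(542.4,310.2,60,2)
E
```

```text
go [-0.4 -0.2  3.9] [ 0.1  0.  -0.1] dist 4
```

Request:
servo_tool:
  increments:
    - [[-0.4,-0.2,4,0,0,0,0.5],[-0.4,-0.2,4,0,0,0,0.5]]

```text
time_s: 42.25
ee_pos: [542.4, 310.3, 60.0]
tcp_rot: [1.0, 0.017, -0.0, 0.0]
contact_force: [0.1, 0.1, -0.0]
grip_width: 44.0
```

Request:
servo_tool:
  increments:
    - [[0,0,0,0,0,0,0],[0,0,0,0,0,0,0],[0,0,0,0,0,0,0],[0,0,0,0,0,0,0]]
  squeeze: 25

```text
time_s: 42.75
ee_pos: [542.2, 310.4, 60.1]
tcp_rot: [1.0, 0.017, -0.001, 0.0]
contact_force: [-1.3, 0.3, 0.9]
grip_width: 22.0
```

Request:
servo_tool:
  increments:
    - [[0,0,-10,0,0,0,0],[0,0,-45,0,0,0,0],[0,0,-90,0,0,0,0],[0,0,-140,0,0,0,0],[0,0,-175,0,0,0,0]]

```text
time_s: 43.38
ee_pos: [543.0, 310.4, 237.8]
tcp_rot: [1.0, 0.017, 0.0, -0.0]
contact_force: [-0.3, 0.1, -2.7]
grip_width: 21.6
```

```bash
python3 - <<'E'
from c import *
st();go(551.9,-301.5,235,-4.7)
E
```

```text
43.375 [543.  310.4 237.8] [-180.    -0.1    1.9] 21.61249849219626 [-0.3  0.1 -2.7]
tool axes in world
 [[ 1.  0.  0.]
 [ 0. -1.  0.]
 [ 0. -0. -1.]]
go [-11.5 611.9   2.6] [-0.  -0.1  6.6] dist 612
```

Request:
servo_tool:
  increments:
    - [[-1,40,0,0,0,0,0],[-2,90,0,0,0,0,0],[-3,145,0,0,0,0,0],[-4,200,0,0,0,0,0],[-5,250,0,0,0,0,0]]

```text
time_s: 44.0
ee_pos: [546.0, 58.1, 238.2]
tcp_rot: [1.0, 0.016, 0.001, -0.0]
contact_force: [0.2, -0.4, -2.8]
grip_width: 21.8
```

Request:
servo_tool:
  increments:
    - [[-1,50,0,0,0,0,0],[-2,100,0,0,0,0,0],[-3,150,0,0,0,1,0],[-4,200,0,0,0,2,0],[-5,245,0,0,0,3.3,0]]

```text
time_s: 44.62
ee_pos: [548.5, -189.0, 238.6]
tcp_rot: [1.0, -0.013, 0.001, -0.0]
contact_force: [1.0, 0.3, -1.9]
grip_width: 21.6
```

```bash
python3 - <<'E'
from c import *
st();go(551.9,-301.5,210,-4.7)
E
```

```text
44.625 [ 548.5 -189.   238.6] [-180.    -0.1   -1.5] 21.59165443419914 [ 1.   0.3 -1.9]
tool axes in world
 [[ 1. -0.  0.]
 [-0. -1.  0.]
 [ 0. -0. -1.]]
go [  6.3 112.4  28.6] [-0.  -0.1  3.2] dist 116
```

Request:
servo_tool:
  increments:
    - [[2,40,0,0,0,1,0],[4,80,5,0,0,2,0],[6,108,30,0,0,3.2,0],[6,112,65,0,0,3.2,0],[6,112,80,0,0,3.2,0]]

```text
time_s: 45.25
ee_pos: [550.4, -300.9, 156.9]
tcp_rot: [0.999, -0.042, -0.0, -0.001]
contact_force: [-0.4, 0.3, -2.2]
grip_width: 22.0
```

```bash
python3 - <<'E'
from c import *
st();go(551.9,-301.5,136,-4.7)
E
```

```text
45.25 [ 550.4 -300.9  156.9] [-179.9    0.    -4.8] 22.042304836423167 [-0.4  0.3 -2.2]
tool axes in world
 [[ 1.  -0.1 -0. ]
 [-0.1 -1.   0. ]
 [-0.  -0.  -1. ]]
go [ 1.5  0.5 20.9] [-0.1  0.  -0.1] dist 21
```

Request:
servo_tool:
  increments:
    - [[1.5,0.5,8,0,0,0,0],[1.5,0.5,14,0,0,0,0],[1.5,0.5,17,0,0,0,0],[1.5,0.5,17,0,0,0,0]]

```text
time_s: 45.75
ee_pos: [552.1, -301.4, 140.3]
tcp_rot: [0.999, -0.042, -0.0, -0.001]
contact_force: [-0.3, -0.0, -1.7]
grip_width: 21.6
```

```bash
python3 - <<'E'
from c import *
go(551.9,-301.5,136,-4.7)
E
```

```text
go [-0.2  0.1  4.3] [-0.1  0.  -0.1] dist 4
```

Request:
servo_tool:
  increments:
    - [[0,0,2,0,0,0,0],[0,0,4,0,0,0,0],[0,0,4.5,0,0,0,0],[0,0,4.5,0,0,0,0]]

```text
time_s: 46.25
ee_pos: [552.2, -301.4, 136.0]
tcp_rot: [0.999, -0.042, -0.0, -0.001]
contact_force: [-1.7, -0.3, -0.5]
grip_width: 21.9
```

Request:
servo_tool:
  increments:
    - [[0,0,0.6,0,0,0,0],[0,0,0.6,0,0,0,0],[0,0,0.6,0,0,0,0.25],[0,0,0.6,0,0,0,0.5],[0,0,0.6,0,0,0,0.5]]

```text
time_s: 46.88
ee_pos: [552.4, -301.6, 135.3]
tcp_rot: [0.999, -0.042, 0.0, -0.0]
contact_force: [0.0, -0.1, 0.1]
grip_width: 39.6
```

Request:
servo_tool:
  increments:
    - [[0,0,-1,0,0,0,0.5],[0,0,-20,0,0,0,0.5],[0,0,-60,0,0,0,0.5],[0,0,-115,0,0,0,0.5],[-54,0,-125,0,0,0,0.5]]

```text
time_s: 47.5
ee_pos: [502.7, -298.8, 265.4]
tcp_rot: [0.999, -0.04, 0.005, 0.002]
contact_force: [-2.0, -0.1, -0.1]
grip_width: 44.2
```

Request:
servo_tool:
  increments:
    - [[-10,-50,-15,0,0,0,0.5],[-20,-100,-30,0,0,0,0.5],[-30,-150,-45,0,0,0,0.5],[-40,-200,-60,0,0,0,0.5],[-40,-250,-75,0,0,0,0.5]]

```text
time_s: 48.12
ee_pos: [481.6, -45.0, 340.9]
tcp_rot: [0.999, -0.041, 0.005, 0.001]
contact_force: [0.3, -0.2, 0.4]
grip_width: 44.2
```

```bash
python3 - <<'E'
from m import *
from c import *
st()
for n in('scene','side'):
    p,P=cloud(n);cv2.imwrite(f'pics/{n}9.png',p)
    P0=np.load(n+'0.npy');p0=cv2.imread(f'pics/{n}0.png')
    for t,A,B in(('start',P0,p0),('end',P,p)):
        print(n,t)
        rect("level",A,B,155,166,(500,620,-480,-120),lambda p:p.min(-1)>-1)
        rect("grip",A,B,143,154,(460,530,-420,-50),lambda p:p.max(-1)<70)
        rect("tin",A,B,70,80,(600,760,-150,90))
    chis(P,p,104,125,(380,640,-70,10),blue,n+'claw')
p=cv2.imread('pics/scene9.png');cv2.imwrite('pics/s9c.png',cv2.resize(p[90:430,90:490],(800,680))[:600])
E
```

```text
48.125 [481.6 -45.  340.9] [179.9  -0.6  -4.6] 44.19409008743138 [ 0.3 -0.2  0.4]
tool axes in world
 [[ 1.  -0.1  0. ]
 [-0.1 -1.  -0. ]
 [ 0.   0.  -1. ]]
scene start
level c [ 551.1 -300.8] size 320 x 22 long-axis deg 85.2 z med 160.0 1614
grip c [ 499.1 -302. ] size 138 x 14 long-axis deg 86.5 z med 148.6 395
tin c [709.1  20.3] size 52 x 49 long-axis deg 36.9 z med 73.0 309
scene end
level c [ 553.8 -301.6] size 319 x 22 long-axis deg 85.5 z med 160.1 1628
grip c [ 500.3 -302. ] size 138 x 13 long-axis deg 85.8 z med 148.7 409
tin c [708.4  20.9] size 51 x 50 long-axis deg -64.5 z med 73.1 317
sceneclaw axis -1.3 ends [407.9 -28.5] [605.1 -32.9] len 197 paint len 137 paintmid [496.7 -30.5] n 422
side start
level c [ 547.9 -301.1] size 319 x 25 long-axis deg 85.5 z med 162.1 2019
grip c [ 494.9 -302.4] size 137 x 18 long-axis deg 86.5 z med 150.6 658
tin c [704.   19.4] size 50 x 49 long-axis deg 23.5 z med 75.1 218
side end
level c [ 550.5 -301.8] size 318 x 26 long-axis deg 85.3 z med 162.2 1981
grip c [ 495.2 -302.5] size 136 x 18 long-axis deg 85.7 z med 150.6 669
tin c [703.6  19.9] size 51 x 48 long-axis deg -43.7 z med 75.2 212
sideclaw axis -1.4 ends [404.1 -29.5] [603.9 -34.3] len 200 paint len 138 paintmid [494.6 -31.7] n 467
```

View pics/s9c.png

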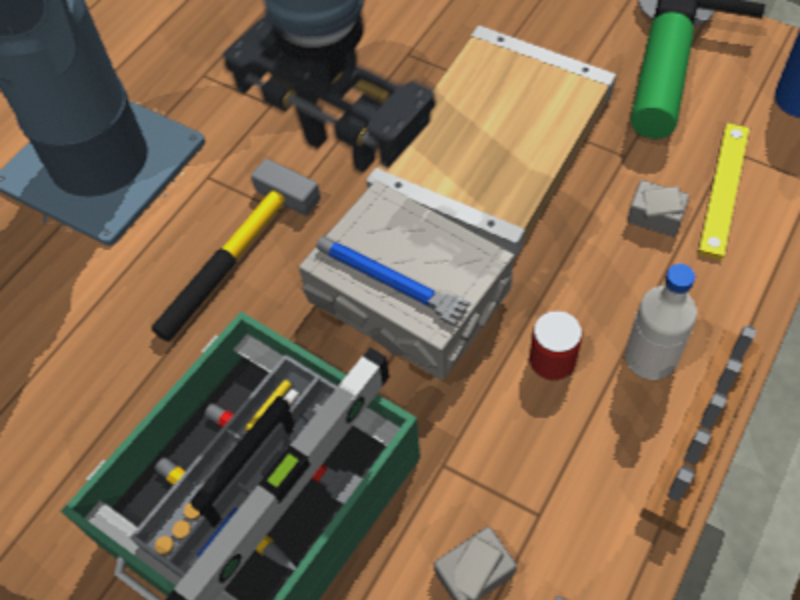

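The claw is on the stone, with the tray and level back on the box, the board empty and the arm clear. The level is about 3 mm from its start and the tray about 1 mm, well inside 15 mm. Handing in.

```bash
python3 -c "
from cell import bot
print(bot.finish_job())"
```

```text
the job is handed in; nothing more can be done
None
```

The job is done and handed in at about 48 s of the 144 s allowed. I moved the level and tray onto the board and laid the claw on the stone. I then put the point on the box floor and returned the tray and the level to where they stood.

| Item | Last check |
|---|---|
| Level | About 3 mm and under 0.5° from its start, on edge |
| Tray | About 1 mm and under 1° from its start, at its seated height |
| Claw | Flat on the stone's free half; by the gripper's release pose about 34 mm from the stone's middle in y |
| Point | On the box floor, about where the claw had been; not re-measured after the tray went back, but both ends show beside it |
| Red flat chisel | Moved less than 1 mm when measured just before the tray went back, and still in place in the later pictures |
| Tin | Moved less than 1 mm |

- **Camera disagreement:** the wrist, scene and side cameras differed by up to about 8 mm in absolute y around the stone. I compared start and end readings from the same camera, so this does not affect the figures for the level, tray, flat chisel and tin.
- **Other results:** no check failed, the arm stood clear of everything at the end, and the hand-in gives no verdict.

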